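Pack the sample pots and shut the transport case

TASK

Stand every sample pot that is out on the counter upright in the grey carrier tray, then carry the loaded tray level by its handle into the open transport case and set it down flat on the case floor. Only then break the case's locked folding lid stay by pressing its knee down, lower the lid gently until it is fully shut, and last of all slide the bolt fully home. Do not tip the tray or slam the lid, and leave the other things on the counter where they are.

Things in the scene. Friction and masses are not known exactly. Their poses are not given: they have to be found in the camera images.
- case: Fixed aluminium open box, 316 mm long (its x) by 170 wide (its y) by 130 high, walls and floor 8 mm thick (inside 300 x 154; inner floor 8 mm above the origin). Origin: centre of its underside. Its x points roughly away from the robot; the lid is hinged along the top of the +y long wall, the stay is outside the -x end, the bolt outside the -y long wall.
- lid (a joint): Lid angle (rad): 0 as found, standing open 100 degrees from shut; grows as it is lowered, 1.745 fully shut. It turns about the case's +x direction. The hinge is stiff and damped: the lid stays where it is left, and 3 to 7 N at the free edge moves it; but while the stay is locked it cannot be lowered.
- lid_hinge (a point): Point on the hinge axis (which runs along the case's x), half-way along the case: y +85 mm, z 130 mm in the case's frame.
- lid_edge (a point): Middle of the lid's free edge, half-way through its thickness. The lid is a plain aluminium plate 320 mm long, 174 mm from hinge axis to free edge, 8 mm thick; shut, it lies on the case, its top 138 mm above the counter.
- stay (a joint): Angle of the folding stay's lower link (rad): 0 locked, as found (two 82 mm links almost in line, knee bowed 11 mm up past the straight against a stop). Grows as the knee goes down: 0.14 dead straight, above 0.30 broken and the lid free, about 1.68 with the lid shut. It takes 3 to 10 N on the knee and stays where it is left; pressing the knee further also draws the lid down.
- stay_knee (a point): Centre of the stay's knee, where to press from above: a dark steel cylinder 18 mm in diameter, 34 mm long, axis along the case's x. As found about 170 mm above the counter. It swings, 82 mm away, about an axis along the case's x through y -45, z 120 mm of the case's frame: at first down and, at 37 degrees from straight down, towards the case's +y.
- bolt (a joint): Travel of the slide bolt (m): 0 to 0.006 as found (drawn), 0.030 fully home, towards the case's +x; about 2 N moves it, and it stays where it is left.
- bolt_knob (a point): Middle of the bolt's upright round steel knob, 16 mm in diameter, that stands beside the case's -y wall from about 124 to 152 mm above the counter (this point at 139). The shut lid's edge is about 16 mm from the knob's surface.
- tray_grip (a point): Centre of the carrier tray's handle paddle, a block 16 mm thick (tray x) by 60 wide (tray y) by 32 high on a narrow post in the middle of the tray; take it across the 16 mm. This point is 90 mm above the tray's underside and 16 mm below the handle's top.
- tray_floor (a point): Centre of the grey carrier tray's inner floor, 4 mm above its underside. The tray is 276 mm long (x) by 112 wide (y), walls 30 high and 4 thick, with a cross-wall 26 high and 12 thick under the handle. Each half takes two pots: good places are 56 and 108 mm from the middle on its centre line. About 250 g empty.
- pot1_mid (a point): Centre of a sample pot, an amber pot with a white screw cap, 42 mm in diameter and 45 mm high (this point half-way up; its z axis points out of the cap), 60 to 110 g. Two to four of these four pots are there, the others are absent (None).
- pot2_mid (a point): Centre of a sample pot, an amber pot with a white screw cap, 42 mm in diameter and 45 mm high (this point half-way up; its z axis points out of the cap), 60 to 110 g. Two to four of these four pots are there, the others are absent (None).
- pot3_mid (a point): Centre of a sample pot, an amber pot with a white screw cap, 42 mm in diameter and 45 mm high (this point half-way up; its z axis points out of the cap), 60 to 110 g. Two to four of these four pots are there, the others are absent (None).
- pot4_mid (a point): Centre of a sample pot, an amber pot with a white screw cap, 42 mm in diameter and 45 mm high (this point half-way up; its z axis points out of the cap), 60 to 110 g. Two to four of these four pots are there, the others are absent (None).
- lens_cap: Bystander: black lens cap 30 mm across and 18 mm high, lying among the pots; origin under its centre.
- pill_bottle: Bystander: amber bottle 48 mm across and 85 mm high; origin under its centre.
- slide_box: Bystander: wooden slide box 100 x 75 x 32 mm; origin under its centre.
- dish: Bystander: glass dish 90 mm across and 14 mm high; origin under its centre.
- marker: Bystander: black marker pen 16 mm thick and 146 mm long; origin under its middle.
Not all that is in view belongs to the job. What is shaped like the part that bears pot4_mid but blue is not meant.

How it is judged:
By the outcome, as a careful person would: the job done as asked, in the order asked, and still so for the second after the job is handed in, with the robot touching nothing.
Of pot1, pot2, pot3, pot4 only 2 to 4 are there at a start; the rules pass over those that are not, and their reading is None.
At some moment in a run one of pot1, pot2, pot3, pot4, tray may be knocked a few centimetres aside while the robot is not near it.
It also fails if it takes over 210 s, if anything falls off the work surface, if the arm or the gripper's body presses on something with over 40 N, if the wrist force passes 120 N, or if a joint passes its speed limit or range.

ROBOT

A 6-joint arm with a two-finger parallel gripper is mounted at the origin on the work surface. World frame = base frame: x ahead of the robot, y to its left, z up, the work surface at z = 0. Lengths are in m, angles in degrees, forces in N, time in s.
With the tool pointing down it reaches from about 0.25 to 0.725 m from the base axis. Payload 9.7 kg.
Tool frame: the origin (TCP) lies at the very end of the fingers, on their centre line; the grasp point (between the pads) lies 19 mm behind it; z points along the fingers, y is the direction in which the jaws open and shut (so a half turn about z gives the same grasp; the last joint's range is limited). The gripper opens to 85 mm and grips with 20 to 120 N. Pads are 22 mm wide; open, the fingers measure 114 mm over their backs; the gripper's body (76 mm by 85 mm) begins 54 mm behind the grasp point. The pads swing forward as they close: fully open they stand 13 mm farther back than shut.
Start: joints at [75.688, 4.979, 10.078, 95.1, 0, 90], TCP at [0.136, 0.533, 0.231] pointing down, gripper open.
Joint ranges: [-179.16, 179.16], [-48.56, 103.87], [-65.8, 70.77], [-126.05, 130.52], [-82.76, 87.17], [-180, 180]. Speed limits (degrees/s): [127.2, 127.2, 147.25, 180, 180, 180].

INTERFACE

Orientations are given as [roll, pitch, yaw] about the fixed x, y, z axes, in that order (R = Rz(yaw) Ry(pitch) Rx(roll)).
In Python, from workcell import bot gives the robot as it stands.
- The arm moves only by the shell command python3 -m pendant 'ROWS' [FORCE]. ROWS is JSON, a list that holds one entry, the list of rows, each a list of 7 numbers: the shift along the tool's x, y, z in cm, then the turn, a rotation vector about the tool's x, y, z in rad, then the opening in per cent of the stroke, from 0 (shut) to 100 (fully open). In form: [[[dx, dy, dz, ax, ay, az, gripper], ...]]. A call has 1 to 5 rows; each row shifts and turns the pose as measured when the row begins, along the tool's axes as they then stand; what a row does not reach is not made up. A row lasts 1/12 s, in which the tool goes at most 41.7 mm and 7.16 degrees, less where a joint would pass 70% of its speed; a pose out of reach is approached as far as the arm can. A call with a gripper value outside its range is refused whole. The fingers move at their own pace and stop on an object; FORCE is the grip in N (left out, the last holds). Time passes only in rows, so rows that do not move let the fingers close. It gives the time, the measured TCP pose, the force and the opening at its end, in the units of the state.
- bot.get_obs(): the state, without advancing time (a new reading comes with each control period).
- bot.camera(name): name is "scene" or "top" or "wrist"; returns the picture (420x560x3 uint8, red, green, blue); there is no depth.
- bot.get_calibration(name): a dict with "intrinsics" (3x3 intrinsics, pixels), "pose" (4x4, takes a point from camera to world coordinates); the wrist camera has in their place "T_tool_cam" (4x4, takes a point from camera to tool coordinates, whose origin is the TCP and whose axes are the flange's). Camera axes: x right, y down, z forward; pixel columns grow to the right and rows downward; lengths in m; the calibration is good to about 2 mm. The wrist camera is an equidistant fisheye: a pixel r from the principal point sees the ray r / f radians off the axis. A picture is of the moment at which its call begins: read the wrist's pose just before it. get_calibration takes no time and is no camera call.
- bot.job_done(): hands the job in, once; it reports no verdict.
Trained networks look in the newest picture that a camera, given by its name, has taken for a name from the list of things; names that differ only in an ending like _2 or _b are one class to them, and where a whole thing is asked for, a point or a joint stands for the part that bears it (a point fixed in the world has none). Each returns a list of dicts, best first, with "confidence" (0 to 1); they miss things now and then, are a little off and sometimes report something else, mostly with a low value. They report only what shows in the picture. A call takes as long as a camera call. They do not tell look-alikes from the thing itself.
- bot.masks_of(camera, thing): "pixels" (420x560 bool, what is visible of it) and "extent" ([left, top, right, bottom] in pixels, round what is visible of it).
- bot.mark_of(camera, thing): "uv" ([column, row] in pixels: a listed point, or the origin of a listed thing).
The state is a dict: "time": time; "q": joint angles; "qd": joint speeds; "joint_efforts": joint torques, N m; "ee_pos": TCP position; "tcp_rot": TCP orientation; "wrist_force": force on the tool from outside, world axes, zero at the start; "torque": the same for the moment, N m; "opening": finger opening in m.
Only numpy, scipy, OpenCV 4.12 (cv2) and the standard library are available. Lean on these libraries where they do the work, as an engineer would, in place of code of your own. Each camera call takes 0.05 s, during which the arm holds its last target. There are 200 camera calls.

## Working session

There is one attempt and no reset: what is moved stays moved. The work goes in short steps, Python scripts to look and compute and a shell command to move; the robot and the scene stay as the last step left them, time stands still between calls to the robot, and variables do not carry over. Pictures are saved under pics/ and viewed, about 12 in all and at most 16, crops included, and the job is handed in when it is done.

```bash
ls; mkdir -p pics
python3 - <<'E'
from workcell import bot
import cv2,numpy as np
np.set_printoptions(precision=4,suppress=True)
o=bot.get_obs();print(o)
for c in("scene","top","wrist"):
    im=bot.camera(c);cv2.imwrite(f"pics/{c}0.png",im[:,:,::-1]);
    print(c,bot.get_calibration(c))
a=cv2.imread("pics/scene0.png");b=cv2.imread("pics/top0.png")
E
```

```text
pics
{'time': 0.0, 'q': array([75.6874,  5.0104, 10.0342, 95.0982, -0.0002, 89.9996]), 'qd': array([-0.0186,  0.0374,  0.0325, -0.0403,  0.0192, -0.0132]), 'joint_efforts': array([ -0.0005, -52.0397,  46.4802,   0.0165,   0.    ,  -0.    ]), 'ee_pos': array([0.1359, 0.5327, 0.2306]), 'tcp_rot': array([-179.9257,    0.0002,  165.6878]), 'wrist_force': array([-0.7897,  0.1588,  1.1328]), 'torque': array([-0.0616,  0.0313,  0.0502]), 'opening': 0.08520743605237471}
scene {'intrinsics': array([[409.2861,   0.    , 279.4709],
       [  0.    , 409.2861, 208.111 ],
       [  0.    ,   0.    ,   1.    ]]), 'pose': array([[ 0.8249,  0.3376, -0.4534,  0.9569],
       [ 0.565 , -0.4668,  0.6804, -0.6863],
       [ 0.0181, -0.8174, -0.5758,  0.7467],
       [ 0.    ,  0.    ,  0.    ,  1.    ]])}
top {'intrinsics': array([[486.1893,   0.    , 273.5064],
       [  0.    , 486.1893, 209.634 ],
       [  0.    ,   0.    ,   1.    ]]), 'pose': array([[ 0.0881, -0.9709,  0.2225,  0.2667],
       [-0.9961, -0.0848,  0.0244, -0.0272],
       [-0.0048, -0.2238, -0.9746,  1.3782],
       [ 0.    ,  0.    ,  0.    ,  1.    ]])}
wrist {'intrinsics': array([[325.1923,   0.    , 279.8269],
       [  0.    , 325.1923, 214.8243],
       [  0.    ,   0.    ,   1.    ]]), 'T_tool_cam': array([[-0.0003, -0.9533, -0.3019,  0.0784],
       [ 1.    , -0.0002, -0.0003,  0.0007],
       [ 0.0002, -0.3019,  0.9533, -0.1424],
       [ 0.    ,  0.    ,  0.    ,  1.    ]])}
```

View pics/top0.png

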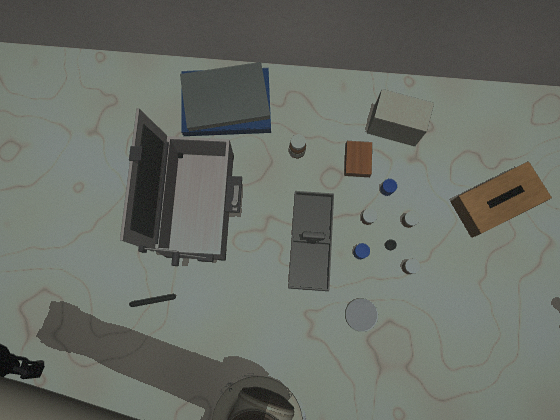

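View pics/scene0.png

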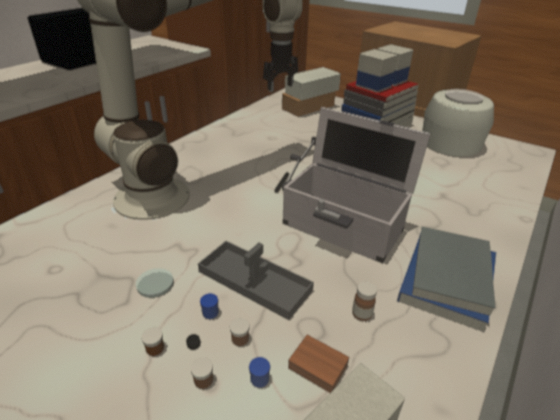

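```bash
cat > h.py <<'E'
from workcell import bot
import cv2,numpy as np
from scipy.spatial.transform import Rotation as R
np.set_printoptions(precision=4,suppress=True)
def cam(c):
    k=bot.get_calibration(c); o=bot.get_obs()
    if 'pose' in k: T=k['pose']
    else:
        W=np.eye(4);W[:3,:3]=R.from_euler('xyz',o['tcp_rot'],degrees=True).as_matrix();W[:3,3]=o['ee_pos']
        T=W@k['T_tool_cam']
    return k['intrinsics'],np.array(T),c=='wrist'
def ray(C,uv):
    K,T,f=C; d=np.array([(uv[0]-K[0,2])/K[0,0],(uv[1]-K[1,2])/K[1,1]])
    if f:
        r=np.hypot(*d)+1e-12; v=np.r_[d/r*np.sin(r),np.cos(r)]
    else: v=np.r_[d,1]
    v=T[:3,:3]@v; return T[:3,3],v/np.linalg.norm(v)
def atz(C,uv,z):
    p,v=ray(C,uv); return p+v*(z-p[2])/v[2]
def tri(rays):
    A=sum(np.eye(3)-np.outer(v,v) for p,v in rays); b=sum((np.eye(3)-np.outer(v,v))@p for p,v in rays)
    return np.linalg.solve(A,b)
def proj(C,P):
    K,T,f=C; q=T[:3,:3].T@(np.asarray(P)-T[:3,3])
    if f:
        r=np.hypot(q[0],q[1]); t=np.arctan2(r,q[2]); q=np.r_[q[:2]/r*t,1]
    return (K@(q/q[2]))[:2]
def snap(c,name=None):
    C=cam(c); im=bot.camera(c)
    if name: cv2.imwrite(f'pics/{name}.png',im[:,:,::-1])
    return C,im
E
cat > d.py <<'E'
from h import *
T=cam('top');S=cam('scene')
bot.camera('top');bot.camera('scene')
for n,z in dict(pot1_mid=.0225,lens_cap=0,pill_bottle=0,slide_box=0,dish=0,marker=0,tray_grip=.09,tray_floor=.004,case=0,lid_hinge=.13,lid_edge=None,stay_knee=.17,bolt_knob=.139).items():
    t=[(m['confidence'],m['uv']) for m in bot.mark_of('top',n)]; s=[(m['confidence'],m['uv']) for m in bot.mark_of('scene',n)]
    for c,u in t: print(n,'top %.2f'%c,np.array(u),atz(T,u,z) if z is not None else '')
    for c,u in s: print(n,'scn %.2f'%c,np.array(u),atz(S,u,z) if z is not None else '')
    if t and s and n!='pot1_mid': print('   tri',tri([ray(T,t[0][1]),ray(S,s[0][1])]))
E
python3 d.py
```

```text
lens_cap top 0.51 [392.2 246.4] [ 0.5036 -0.3399  0.    ]
lens_cap scn 0.46 [194.6 343.7] [ 0.5068 -0.3275  0.    ]
   tri [ 0.5063 -0.3343  0.0059]
pill_bottle top 0.89 [296.6 152.2] [ 0.7628 -0.046   0.    ]
pill_bottle top 0.24 [390.9 246.8] [ 0.5021 -0.3362  0.    ]
pill_bottle scn 0.90 [366.2 315.9] [ 0.777 -0.044  0.   ]
   tri [ 0.7708 -0.0428 -0.007 ]
slide_box top 0.87 [358.1 161.4] [ 0.7499 -0.2304  0.    ]
slide_box top 0.36 [408.1 217.9] [ 0.5908 -0.3828 -0.    ]
slide_box scn 0.94 [318.4 369. ] [ 0.7549 -0.2271 -0.    ]
   tri [ 0.7526 -0.2287 -0.0008]
dish top 0.68 [359.8 316.8] [ 0.2992 -0.2573  0.    ]
dish top 0.41 [234.2 202.8] [0.5918 0.1234 0.    ]
dish scn 0.73 [154.9 285.4] [ 0.3066 -0.2597 -0.    ]
   tri [ 0.3002 -0.2572 -0.0061]
marker top 0.61 [154.2 299.3] [0.2964 0.3167 0.    ]
marker scn 0.55 [284.1 180.5] [0.2871 0.3442 0.    ]
   tri [0.2999 0.3156 0.0176]
tray_grip top 0.92 [311.2 237.2] [ 0.4941 -0.1024  0.09  ]
tray_grip top 0.51 [201.1 206.5] [0.5524 0.2023 0.09  ]
tray_grip top 0.49 [389.  244.7] [ 0.4919 -0.3108  0.09  ]
tray_grip scn 0.98 [252.4 
[... 403 characters left out ...]
]
lid_hinge scn 0.80 [356.6 178.8] [0.5703 0.2982 0.13  ]
lid_hinge scn 0.29 [241.7 331.8] [ 0.6371 -0.3219  0.13  ]
   tri [0.5728 0.3071 0.1284]
lid_edge top 0.65 [127.4 170.2] 
lid_edge scn 0.58 [368.8 119.8] 
   tri [0.5703 0.3413 0.3015]
stay_knee top 0.58 [176.  257.9] [0.3983 0.2345 0.17  ]
stay_knee scn 0.68 [320.5 202.8] [0.5729 0.0744 0.17  ]
stay_knee scn 0.62 [298.8 154.6] [0.3919 0.2601 0.17  ]
   tri [ 0.4381  0.2881 -0.0078]
bolt_knob top 0.66 [234.3 203.3] [0.5577 0.1078 0.139 ]
bolt_knob top 0.40 [361.7 316.3] [ 0.2976 -0.2388  0.139 ]
bolt_knob top 0.20 [201.1 205.9] [0.5432 0.1938 0.139 ]
bolt_knob scn 0.54 [321.8 205.2] [0.5606 0.1076 0.139 ]
   tri [0.5589 0.1086 0.1375]
```

```bash
cat > p.py <<'E'
from h import *
def pots(cams=('top','scene')):
    out={}
    for c in cams:
        C=cam(c);bot.camera(c);L=[]
        for n in('pot1_mid','pot2_mid','pot3_mid','pot4_mid'):
            for m in bot.mark_of(c,n):
                p=atz(C,m['uv'],.0225)
                if all(np.hypot(*(p-q[2])[:2])>.02 for q in L): L.append((m['confidence'],np.array(m['uv']),p))
        out[c]=L
    return out
if __name__=='__main__':
    for c,L in pots().items():
        for l in L: print(c,*l)
E
python3 p.py
python3 - <<'E'
from h import *
C,im=snap('top')
for n,z in(('tray_floor',.03),('case',.13),('pot1_mid',.0225)):
    for m in bot.masks_of('top',n):
        if m['confidence']<.25: continue
        ys,xs=np.nonzero(m['pixels']); P=np.array([atz(C,u,z)[:2] for u in zip(xs,ys)],np.float32)
        print(n,m['confidence'],m['extent'],cv2.minAreaRect(P*1000))
a=cv2.resize(im[120:330,90:450],None,fx=2.2,fy=2.2,interpolation=cv2.INTER_CUBIC)
cv2.imwrite('pics/crop1.png',a[:,:,::-1])
E
```

```text
top 0.59 [408.8 218.7] [ 0.5834 -0.3791  0.0225]
top 0.78 [408.7 265.8] [ 0.4492 -0.3823  0.0225]
top 0.65 [360.1 248.5] [ 0.4859 -0.2453  0.0225]
top 0.5 [387.3 183.8] [ 0.6813 -0.3145  0.0225]
top 0.47 [367.  217.5] [ 0.5765 -0.2606  0.0225]
scene 0.64 [203.  373.7] [ 0.5821 -0.3791  0.0225]
scene 0.62 [151.6 343.1] [ 0.4465 -0.3885  0.0225]
scene 0.84 [260.4 375.3] [ 0.6754 -0.3177  0.0225]
scene 0.76 [238.3 333. ] [ 0.5774 -0.265   0.0225]
scene 0.69 [211.4 302.9] [ 0.4738 -0.2353  0.0225]
tray_floor 0.82 [285.9, 189.6, 332.6, 292.0] ((498.33447265625, -106.42681884765625), (278.47149658203125, 116.32987976074219), 1.1277408599853516)
case 0.95 [121.8, 106.1, 245.3, 268.5] ((595.124755859375, 250.26100158691406), (427.6614990234375, 315.6668701171875), 0.7810866832733154)
pot1_mid 0.59 [288.9, 192.6, 332.0, 289.0] ((498.541259765625, -107.36886596679688), (282.8325500488281, 114.46809387207031), 0.5548700094223022)
pot1_mid 0.26 [118.5, 107.5, 167.7, 254.1] ((637.1192016601562, 386.1686096191406), (430.3201904296875, 111.66345977783203), 2.2337887287139893)
```

View pics/crop1.png

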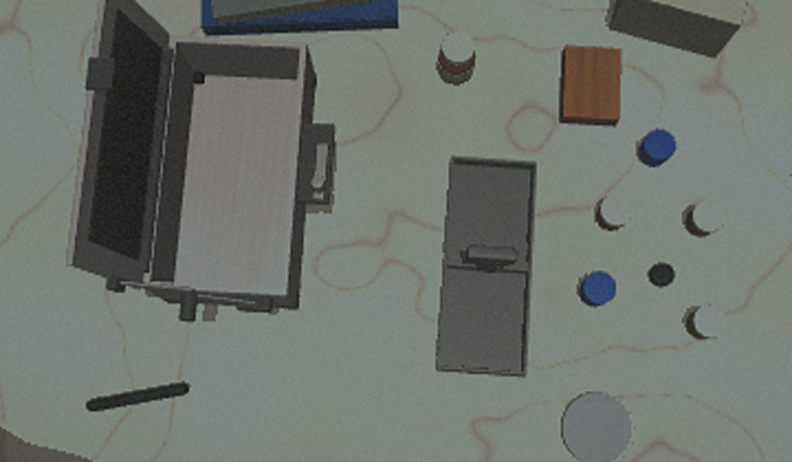

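```bash
python3 -m pendant '[[[0,0,0,0,0,-0.125,100],[0,0,0,0,0,-0.125,100],[0,-4,0,0,0,0,100],[0,-4,0,0,0,0,100]]]'; python3 -c "
from h import *
print(bot.get_obs())"
```

```text
time: 2.58
ee_pos: [0.1365, 0.456, 0.2259]
tcp_rot: [-179.6, -0.1, -179.2]
wrist_force: [-0.5, -0.4, 1.2]
opening: 0.0857
{'time': 2.5833, 'q': array([73.3235, -4.8214, -0.3325, 94.8989,  0.0146, 72.5129]), 'qd': array([-15.666 , -58.276 , -59.0292,   0.4636,   0.0091, -20.1762]), 'joint_efforts': array([  3.8802, -26.9411,  49.313 ,  -0.6747,   0.1287,   0.3479]), 'ee_pos': array([0.1365, 0.456 , 0.2259]), 'tcp_rot': array([-179.6134,   -0.1371, -179.1899]), 'wrist_force': array([-0.4768, -0.427 ,  1.2074]), 'torque': array([-0.0405, -0.0145,  0.0014]), 'opening': 0.0856604737207438}
```

```bash
R='[-1.6,-3.8,0,0,0,0,100]'; for i in 1 2 3; do python3 -m pendant '[[[-1.6,-3.8,0,0,0,0,100],[-1.6,-3.8,0,0,0,0,100],[-1.6,-3.8,0,0,0,0,100],[-1.6,-3.8,0,0,0,0,100],[-1.6,-3.8,0,0,0,0,100]]]' | sed -n 2,3p; done;  python3 -m pendant '[[[-1.6,-3.8,0,0,0,0,100],[-1.6,-3.8,0,0,0,0,100],[-1,-2,0,0,0,0,100],[0,0,0,0,0,0,100]]]'
```

```text
ee_pos: [0.2169, 0.2626, 0.2251]
tcp_rot: [-179.5, -0.2, -178.7]
ee_pos: [0.2978, 0.0756, 0.2277]
tcp_rot: [-179.7, 0.2, -178.4]
ee_pos: [0.3804, -0.1158, 0.2312]
tcp_rot: [-179.6, 0.6, -178.5]
time: 4.17
ee_pos: [0.4253, -0.2192, 0.2312]
tcp_rot: [-179.6, 0.7, -179.0]
wrist_force: [0.5, -0.8, -0.8]
opening: 0.0854
```

```bash
cat > w.py <<'E'
from h import *
import sys
def look(things,name=None):
    C,im=snap('wrist',name)
    for n,z in things:
        for m in bot.mark_of('wrist',n):
            if m['confidence']<.3: continue
            u=np.array(m['uv']); print(n,'%.2f'%m['confidence'],u,atz(C,u,z))
    return C,im
if __name__=='__main__':
    D=dict(pot=('pot1_mid',.0225),grip=('tray_grip',.09),floor=('tray_floor',.004),knee=('stay_knee',.17),bolt=('bolt_knob',.139),cap=('lens_cap',0))
    look([D[k] for k in sys.argv[2:]],sys.argv[1])
    print(bot.get_obs()['ee_pos'])
E
python3 w.py w1 pot cap floor grip
```

```text
lens_cap 0.62 [194.6 240.3] [ 0.5047 -0.3273 -0.    ]
tray_grip 0.64 [391.9 269.9] [ 0.4955 -0.1038  0.09  ]
[ 0.424  -0.2148  0.2326]
```

View pics/w1.png

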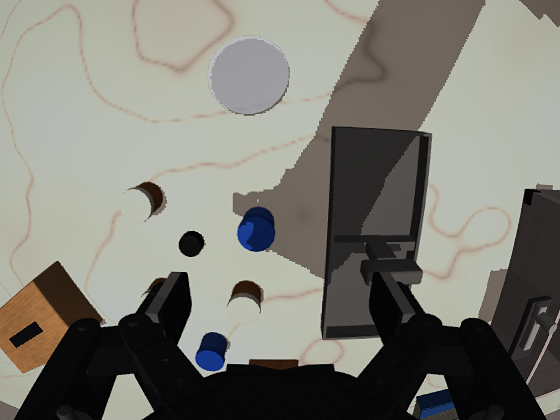

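```bash
python3 -m pendant '[[[-3.7,-1.2,3.3,0,0,0,100],[-3.8,-1.2,3.3,0,0,0,100],[-3.8,-1.2,3.3,0,0,0,100],[-3.8,-1.1,3.3,0,0,0,100],[0,0,0,0,0,0,100]]]'; python3 p.py; python3 w.py w2 pot cap
```

```text
time: 4.83
ee_pos: [0.5575, -0.2474, 0.1265]
tcp_rot: [-179.3, 1.4, -178.3]
wrist_force: [0.1, 0.2, -0.5]
opening: 0.0853
top 0.78 [408.7 264.5] [ 0.4528 -0.3822  0.0225]
top 0.17 [125.5 167.8] [0.6636 0.4488 0.0225]
scene 0.68 [201.6 370.5] [ 0.5751 -0.3755  0.0225]
scene 0.95 [152.9 340.8] [ 0.4443 -0.3831  0.0225]
scene 0.86 [257.7 372.6] [ 0.6676 -0.3161  0.0225]
scene 0.84 [240.9 331.6] [ 0.5797 -0.2589  0.0225]
scene 0.77 [211.8 305.5] [ 0.4798 -0.2406  0.0225]
lens_cap 0.86 [192.7 140.1] [ 0.5036 -0.3274  0.    ]
[ 0.5555 -0.2491  0.1344]
```

```bash
cat > g.py <<'E'
# deltas (cm, rad, tool axes) from measured pose to goal x y z yaw (tool down)
from h import *
import sys
x,y,z,yaw=map(float,sys.argv[1:5]); o=bot.get_obs()
A=R.from_euler('xyz',o['tcp_rot'],degrees=True);B=R.from_euler('xyz',[180,0,yaw],degrees=True)
print('d cm',A.inv().apply(np.array([x,y,z])-o['ee_pos'])*100,'rv',(A.inv()*B).as_rotvec(),'open %.4f'%o['opening'],o['ee_pos'],o['tcp_rot'],'F',o['wrist_force'])
E
python3 -m pendant '[[[-2.3,-1.2,1,-0.012,-0.024,0.03,100],[0,0,3,0,0,0,100],[0,0,2,0,0,0,100],[0,0,0,0,0,0,100]]]'; python3 g.py 0.578 -0.261 0.010 180
```

```text
time: 5.82
ee_pos: [0.584, -0.262, 0.0765]
tcp_rot: [-179.7, 3.5, 179.8]
wrist_force: [-0.8, 0.5, -0.0]
opening: 0.0857
d cm [1.0103 0.1316 6.595 ] rv [-0.0048  0.0616 -0.0044] open 0.0857 [ 0.584  -0.262   0.0765] [-179.7333    3.5325  179.7576] F [-0.8251  0.4588 -0.0443]
```

```bash
python3 -m pendant '[[[0.7,0.1,1,0,0.06,0,100],[0,0,2,0,0,0,100],[0,0,0,0,0,0,100]]]'|sed -n 2,3p; python3 g.py 0.578 -0.261 0.010 180; python3 w.py w3 pot
```

```text
ee_pos: [0.5769, -0.2614, 0.047]
tcp_rot: [-179.7, -0.1, 179.7]
d cm [-0.1153  0.0555  3.699 ] rv [-0.0048 -0.001  -0.005 ] open 0.0856 [ 0.5769 -0.2614  0.047 ] [-179.727    -0.0548  179.7125] F [-0.9862  0.7697 -1.4491]
[ 0.5783 -0.262   0.0507]
```

View pics/w3.png

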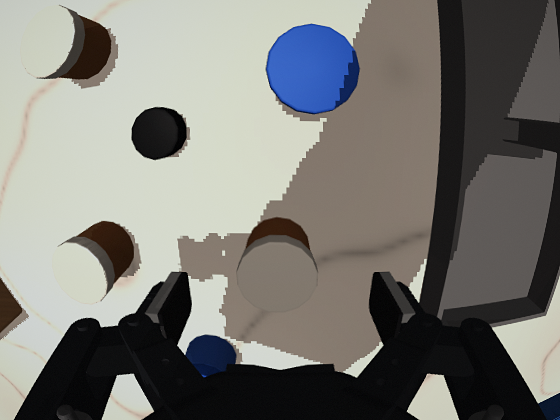

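```bash
python3 - <<'E'
from h import *
C=cam('wrist');print(proj(C,[.578,-.262,.045]),atz(C,[277,272],.045))
E
python3 -m pendant '[[[0,0,2.5,0,0,0,100],[0,0,1.4,0,0,0,100],[0,0,0,0,0,0,100],[0,0,0,0,0,0,100]]]'|sed -n 2,4p; python3 g.py 0.578 -0.261 0.010 180
```

```text
[278.1656 272.681 ] [ 0.5776 -0.2626  0.045 ]
ee_pos: [0.5812, -0.2636, 0.0184]
tcp_rot: [-179.4, 0.7, 179.7]
wrist_force: [-0.3, 0.8, 1.3]
d cm [0.3271 0.2663 0.8325] rv [-0.0101  0.0124 -0.0052] open 0.0852 [ 0.5812 -0.2636  0.0184] [-179.4205    0.713   179.7036] F [-0.2887  0.7737  1.3369]
```

```bash
python3 -m pendant '[[[0.3,0.2,0.9,-0.01,0.012,0,100],[0,0,0,0,0,0,100],[0,0,0,0,0,0,20],[0,0,0,0,0,0,20],[0,0,0,0,0,0,20]]]' 40 |sed -n 2,5p; python3 -m pendant '[[[0,0,0,0,0,0,20],[0,0,0,0,0,0,20],[0,0,0,0,0,0,20],[0,0,0,0,0,0,20]]]' |sed -n 2,5p;python3 g.py 0.578 -0.261 0.010 180
```

```text
ee_pos: [0.5795, -0.2623, 0.0131]
tcp_rot: [-179.9, 0.2, 179.7]
wrist_force: [-0.3, -0.0, 0.1]
opening: 0.0517
ee_pos: [0.5799, -0.2624, 0.0141]
tcp_rot: [-179.9, 0.3, 179.7]
wrist_force: [-0.2, -0.0, -0.9]
opening: 0.0411
d cm [0.1899 0.1361 0.4051] rv [-0.0013  0.0047 -0.0054] open 0.0411 [ 0.5799 -0.2624  0.0141] [-179.9237    0.2697  179.6933] F [-0.1714 -0.0343 -0.8726]
```

```bash
python3 -m pendant '[[[0,0,-3,0,0,0,20],[0,0,-3,0,0,0,20],[0,0,-3.5,0,0,0,20],[0,0,0,0,0,0,20]]]' |sed -n 2,5p; python3 -m pendant '[[[-0.5,3.5,0,0,0,0,20],[-0.5,3.5,0,0,0,0,20],[-0.7,3.5,0,0,0,0,20],[-0.5,3,0,0,0,0,20],[0,0,0,0,0,0,20]]]' |sed -n 2,5p;python3 g.py 0.603 -0.1025 0.02 181
```

```text
ee_pos: [0.5772, -0.2612, 0.1088]
tcp_rot: [179.9, -0.1, 179.7]
wrist_force: [2.2, -0.7, -0.5]
opening: 0.0408
ee_pos: [0.6018, -0.1244, 0.1114]
tcp_rot: [-180.0, 0.2, 179.3]
wrist_force: [0.8, -0.2, -0.3]
opening: 0.041
d cm [-0.0604  2.1916  9.137 ] rv [-0.0002  0.0034 -0.029 ] open 0.0410 [ 0.6018 -0.1244  0.1114] [-179.9902    0.1926  179.3376] F [ 0.7647 -0.1966 -0.2665]
```

Check the tray hasn't moved while adjusting.

```bash
python3 -m pendant '[[[0,2.2,0,0,0,-0.03,20],[0,0,2.5,0,0,0,20],[0,0,2.5,0,0,0,20],[0,0,0,0,0,0,20],[0,0,0,0,0,0,20]]]' |sed -n 2,5p;python3 g.py 0.603 -0.1025 0.02 181; python3 d.py | grep -A1 tray; python3 w.py w4 grip
```

```text
ee_pos: [0.6036, -0.0988, 0.0612]
tcp_rot: [-179.9, 0.4, -178.6]
wrist_force: [0.8, 0.6, -0.4]
opening: 0.041
d cm [ 0.0914 -0.3662  4.121 ] rv [-0.0011  0.0066  0.0073] open 0.0410 [ 0.6036 -0.0988  0.0612] [-179.936     0.3774 -178.5827] F [ 0.7683  0.5532 -0.4265]
tray_grip scn 0.97 [251.7 251.4] [ 0.4881 -0.0997  0.09  ]
tray_floor top 0.22 [174.8 258.1] [0.4155 0.2738 0.004 ]
tray_floor scn 0.95 [258.3 277.2] [ 0.5006 -0.0915  0.004 ]
   tri [ 0.3755  0.2463 -0.2853]
tray_grip 0.77 [268.2  35.7] [ 0.4974 -0.1044  0.09  ]
[ 0.6039 -0.0989  0.0613]
```

View pics/w4.png

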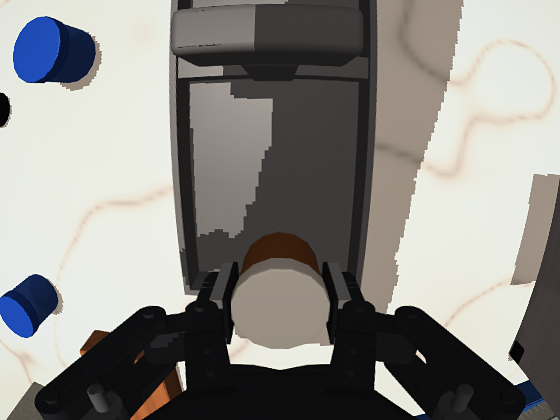

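```bash
python3 -m pendant '[[[0,-0.4,2.2,0,0.006,0.007,20],[0,0,1.8,0,0,0,20],[0,0,0,0,0,0,20],[0,0,0,0,0,0,20]]]' |sed -n 2,5p;python3 g.py 0.603 -0.1025 0.02 181
```

```text
ee_pos: [0.6051, -0.1031, 0.0218]
tcp_rot: [-179.9, 0.2, -179.0]
wrist_force: [-0.3, -0.5, -0.8]
opening: 0.0408
d cm [0.2073 0.0659 0.1768] rv [-0.0017  0.0039 -0.0001] open 0.0408 [ 0.6051 -0.1031  0.0218] [-179.9046    0.2208 -179.0052] F [-0.2826 -0.4545 -0.7983]
```

```bash
python3 -m pendant '[[[0.1,0,0.35,0,0,0,20],[0,0,0,0,0,0,20],[0,0,0,0,0,0,66],[0,0,0,0,0,0,66],[0,0,0,0,0,0,66]]]' |sed -n 2,5p;python3 -m pendant '[[[0,0,0,0,0,0,66],[0,0,-2,0,0,0,66],[0,0,-3,0,0,0,66],[0,0,-3,0,0,0,66],[0,0,-3,0,0,0,66]]]' |sed -n 2,5p; python3 -m pendant '[[[0,0,-2,0,0,0,66],[0,0,0,0,0,0,66]]]' |sed -n 2,5p; python3 p.py;python3 w.py w5 pot grip; python3 g.py 0.581 -0.378 0.09 180
```

```text
ee_pos: [0.6054, -0.1032, 0.0218]
tcp_rot: [-179.9, 0.4, -179.0]
wrist_force: [0.5, -0.6, -0.3]
opening: 0.0563
ee_pos: [0.6012, -0.1023, 0.1292]
tcp_rot: [-180.0, -0.2, -179.0]
wrist_force: [-0.2, -0.7, 0.3]
opening: 0.0563
ee_pos: [0.6033, -0.1026, 0.1577]
tcp_rot: [-179.9, 0.4, -179.0]
wrist_force: [0.6, 0.3, 0.1]
opening: 0.0562
top 0.74 [406.2 216.8] [ 0.5883 -0.3716  0.0225]
top 0.77 [412.3 264. ] [ 0.4551 -0.3921  0.0225]
top 0.77 [358.5 248.7] [ 0.4849 -0.2409  0.0225]
top 0.62 [387.9 188.1] [ 0.6685 -0.3167  0.0225]
scene 0.38 [318.  369.9] [ 0.7613 -0.2431  0.0225]
scene 0.29 [197.5 373.4] [ 0.5729 -0.3847  0.0225]
scene 0.67 [321.8 204.2] [0.4819 0.2645 0.0225]
scene 0.44 [255.1 280.4] [ 0.5122 -0.1197  0.0225]
scene 0.84 [152.6 343.6] [ 0.4491 -0.3882  0.0225]
scene 0.9 [261.3 372. ] [ 0.6726 -0.311   0.0225]
scene 0.63 [208.8 307.6] [ 0.4784 -0.2492  0.0225]
scene 0.56 [291.1 292.3] [ 0.6057 -0.1014  0.0225]
tray_grip 0.80 [279.3  74.3] [ 0.4974 -0.1036  0.09  ]
[ 0.6017 -0.1023  0.1522]
d cm [  2.5544 -27.5188   6.2429] rv [-0.0008 -0.0004  0.0178] open 0.0562 [ 0.6017 -0.1023  0.1522] [-179.9528   -0.0262 -178.979 ] F [ 0.2268  0.218  -0.4151]
```

View pics/w5.png

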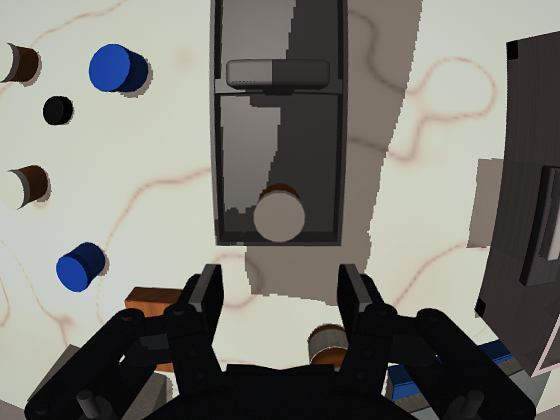

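```bash
python3 -m pendant '[[[0.3,-3.6,0,0,0,0,85],[0.3,-3.6,0,0,0,0,85],[0.3,-3.6,0,0,0,0,85],[0.3,-3.6,0,0,0,0.01,85],[0.3,-3.6,0,0,0,0,85]]]' |sed -n 2,5p;python3 -m pendant '[[[0.3,-3.6,0.8,0,0,0,85],[0.3,-3.3,1,0,0,0,85],[0.1,-2,1,0,0,0,85],[0,-1,1,0,0,0,85],[0,0,0,0,0,0,85]]]' |sed -n 2,5p; python3 p.py; python3 w.py w6; python3 g.py 0.581 -0.378 0.011 180
```

```text
ee_pos: [0.5911, -0.2816, 0.1527]
tcp_rot: [180.0, 0.1, -178.9]
wrist_force: [0.5, 0.7, -0.2]
opening: 0.0726
ee_pos: [0.5836, -0.3928, 0.1125]
tcp_rot: [-179.9, 0.1, -179.3]
wrist_force: [0.0, -0.0, -0.0]
opening: 0.0726
top 0.62 [406.2 218.7] [ 0.5827 -0.3717  0.0225]
top 0.78 [388.8 185.4] [ 0.6768 -0.319   0.0225]
top 0.54 [361.2 250.9] [ 0.4794 -0.2487  0.0225]
top 0.47 [313.6 204.4] [ 0.6016 -0.1065  0.0225]
top 0.45 [296.6 149.7] [ 0.7625 -0.0451  0.0225]
scene 0.93 [203.8 372.7] [ 0.5818 -0.3766  0.0225]
scene 0.52 [154.8 340.9] [ 0.4477 -0.381   0.0225]
scene 0.93 [289.6 289.3] [ 0.5975 -0.0954  0.0225]
scene 0.67 [259.5 372.4] [ 0.6702 -0.3137  0.0225]
[ 0.5851 -0.3908  0.1162]
d cm [ 0.4477  1.32   10.5088] rv [-0.0033  0.0056  0.0155] open 0.0728 [ 0.5851 -0.3908  0.1162] [-179.8111    0.3216 -179.1099] F [ 1.0557  0.3251 -0.1353]
```

View pics/w6.png

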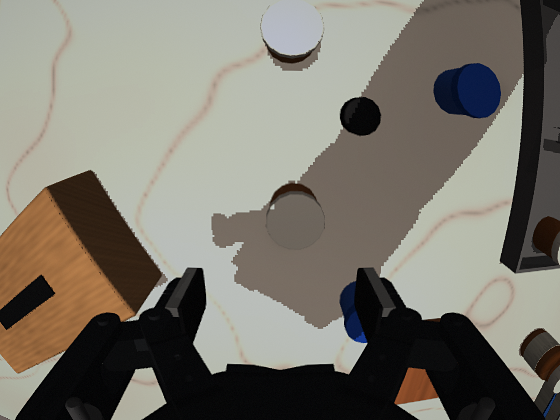

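```bash
python3 - <<'E'
from h import *
C=cam('wrist');print(atz(C,[295,222],.045),atz(C,[291,27],.045))
E
python3 -m pendant '[[[0.4,1.2,2.5,0,0.005,0.015,85],[0,0,2.5,0,0,0,85],[0,0,2,0,0,0,85],[0,0,0,0,0,0,85],[0,0,0,0,0,0,85]]]' |sed -n 2,5p; python3 g.py 0.581 -0.378 0.011 180
```

```text
[ 0.5799 -0.3797  0.045 ] [ 0.448 -0.385  0.045]
ee_pos: [0.5823, -0.3784, 0.0468]
tcp_rot: [-179.7, 0.3, -180.0]
wrist_force: [0.3, -0.3, 0.7]
opening: 0.0729
d cm [0.1442 0.0622 3.5782] rv [-0.0059  0.0045  0.0007] open 0.0729 [ 0.5823 -0.3784  0.0468] [-179.6618    0.2568 -179.9568] F [ 0.2957 -0.2529  0.7388]
```

```bash
python3 -m pendant '[[[0.2,-0.1,1.8,0,0.004,0,85],[0,0,1.7,0,0,0,85],[0,0,0.4,0,0,0,85],[0,0,0,0,0,0,85],[0,0,0,0,0,0,20]]]' |sed -n 2,5p; python3 -m pendant '[[[0,0,0,0,0,0,20],[0,0,0,0,0,0,20],[0,0,0,0,0,0,20],[0,0,0,0,0,0,20],[0,0,0,0,0,0,20]]]' |sed -n 2,5p; python3 -m pendant '[[[0,0,0,0,0,0,20],[0,0,-3,0,0,0,20],[0,0,-3,0,0,0,20],[0,0,-3,0,0,0,20],[0,0,0,0,0,0,20]]]' |sed -n 2,5p; python3 g.py 0.549 -0.1025 0.02 181
```

```text
ee_pos: [0.5828, -0.3812, 0.0142]
tcp_rot: [-179.4, 0.4, -179.9]
wrist_force: [0.5, 0.4, -0.2]
opening: 0.0622
ee_pos: [0.5847, -0.3825, 0.0197]
tcp_rot: [-179.3, 0.7, -179.9]
wrist_force: [0.1, 0.0, -0.3]
opening: 0.0407
ee_pos: [0.5819, -0.3801, 0.11]
tcp_rot: [-179.4, 0.4, -180.0]
wrist_force: [0.8, -0.2, 1.8]
opening: 0.0409
d cm [ 3.3265 27.8522  8.7147] rv [-0.0097  0.0061 -0.0166] open 0.0409 [ 0.5819 -0.3801  0.11  ] [-179.4484    0.3533 -179.9516] F [ 0.7962 -0.2482  1.7879]
```

```bash
python3 -m pendant '[[[0.3,3.7,-0.2,0,0,0,20],[0.3,3.7,0,0,0,0,20],[0.3,3.7,0,0,0,0,20],[0.3,3.7,0,0,0,-0.01,20],[0.3,3.7,0,0,0,0,20]]]' |sed -n 2,5p;python3 -m pendant '[[[0.3,3.7,0,0,0,0,20],[0.3,3.3,0,0,0,0,20],[0.3,2,0,0,0,0,20],[0,1,0,0,0,0,20],[0,0,0,0,0,0,20]]]' |sed -n 2,5p;  python3 w.py w7 grip; python3 d.py|grep tray; python3 g.py 0.555 -0.1025 0.06 181
```

```text
ee_pos: [0.5668, -0.1967, 0.1099]
tcp_rot: [-179.3, 0.6, -179.9]
wrist_force: [1.3, -0.4, -0.5]
opening: 0.0407
ee_pos: [0.5556, -0.0859, 0.1088]
tcp_rot: [-179.3, 0.7, -179.6]
wrist_force: [0.5, -0.6, -1.2]
opening: 0.0408
tray_grip 0.91 [243.7 152.9] [ 0.4963 -0.1036  0.09  ]
[ 0.5558 -0.0879  0.1087]
tray_grip scn 0.85 [252.5 254.6] [ 0.4967 -0.1077  0.09  ]
tray_floor top 0.51 [393.2 247.7] [ 0.4994 -0.3419  0.004 ]
tray_floor top 0.42 [156.4 298.1] [0.3001 0.31   0.004 ]
tray_floor top 0.36 [201.5 207. ] [0.5701 0.2163 0.004 ]
tray_floor scn 0.85 [257.4 278.5] [ 0.5015 -0.0965  0.004 ]
d cm [ 0.1172 -1.414   4.8738] rv [-0.0122  0.0109 -0.0126] open 0.0406 [ 0.5556 -0.0878  0.1086] [-179.3041    0.6269 -179.7187] F [-0.267  -0.1324 -0.1109]
```

```bash
python3 -m pendant '[[[0.1,-1.5,0,-0.012,0.01,-0.012,20],[0,0,2.5,0,0,0,20],[0,0,2,0,0,0,20],[0,0,0,0,0,0,20],[0,0,0,0,0,0,20]]]' |sed -n 2,5p;  python3 w.py w8 grip;python3 g.py 0.555 -0.1025 0.025 181
```

```text
ee_pos: [0.5556, -0.1034, 0.0641]
tcp_rot: [-180.0, 0.2, -179.0]
wrist_force: [0.1, -0.3, -0.3]
opening: 0.0408
tray_grip 0.87 [279.6 170.3] [ 0.4972 -0.1036  0.09  ]
tray_grip 0.68 [158.4 403.1] [ 0.6294 -0.1712  0.09  ]
[ 0.5559 -0.1033  0.0647]
d cm [0.1023 0.0874 3.9727] rv [-0.0003  0.0041  0.0006] open 0.0408 [ 0.5559 -0.1033  0.0647] [-179.9804    0.2354 -178.9652] F [ 0.3504  0.2464 -1.108 ]
```

View pics/w8.png

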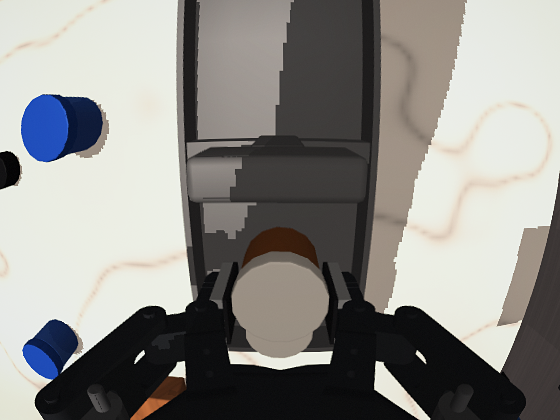

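```bash
python3 -m pendant '[[[0.1,0.1,2,0,0.004,0,20],[0,0,1.5,0,0,0,20],[0,0,0.4,0,0,0,20],[0,0,0,0,0,0,20],[0,0,0,0,0,0,20]]]' |sed -n 2,5p;python3 g.py 0.555 -0.1025 0.024 181
```

```text
ee_pos: [0.5583, -0.1024, 0.0315]
tcp_rot: [-179.9, 0.5, -178.9]
wrist_force: [0.8, -0.2, -0.3]
opening: 0.0406
d cm [ 0.3372 -0.0072  0.7454] rv [-0.0021  0.0083  0.0015] open 0.0406 [ 0.5583 -0.1024  0.0315] [-179.8817    0.4772 -178.9154] F [ 0.7772 -0.248  -0.2826]
```

```bash
python3 -m pendant '[[[0.3,0,0.7,0,0.006,0,20],[0,0,0.2,0,0,0,20],[0,0,0,0,0,0,20]]]' |sed -n 2,5p;python3 -m pendant '[[[0,0,0.3,0,0,0,20],[0,0,0,0,0,0,66],[0,0,0,0,0,0,66],[0,0,0,0,0,0,66],[0,0,0,0,0,0,66]]]' |sed -n 2,5p;python3 -m pendant '[[[0,0,-2,0,0,0,66],[0,0,-3,0,0,0,66],[0,0,-3,0,0,0,66],[0,0,-3,0,0,0,66],[0,0,-2,0,0,0,66]]]' |sed -n 2,5p; python3 p.py; python3 w.py w9 grip; python3 g.py 0.449 -0.385 0.09 180
```

```text
ee_pos: [0.5566, -0.1026, 0.0248]
tcp_rot: [-179.8, 0.3, -178.9]
wrist_force: [-0.4, 0.4, -0.7]
opening: 0.0413
ee_pos: [0.5572, -0.1028, 0.0227]
tcp_rot: [-179.8, 0.4, -178.9]
wrist_force: [-0.2, -0.4, -0.1]
opening: 0.0566
ee_pos: [0.5529, -0.1018, 0.1516]
tcp_rot: [-179.9, -0.2, -178.9]
wrist_force: [0.9, -0.1, 1.5]
opening: 0.0564
top 0.69 [391.5 243.9] [ 0.5066 -0.3326  0.0225]
top 0.15 [239.2 203.1] [0.5869 0.1065 0.0225]
top 0.7 [411.3 264.8] [ 0.4526 -0.3894  0.0225]
top 0.47 [172.7 257.4] [0.415  0.2759 0.0225]
top 0.6 [388.3 187.9] [ 0.6692 -0.3178  0.0225]
top 0.49 [362.2 249.9] [ 0.4825 -0.2514  0.0225]
scene 0.53 [274.6 279.4] [ 0.5492 -0.0891  0.0225]
scene 0.85 [152.6 342.6] [ 0.4472 -0.3865  0.0225]
scene 0.9 [209.  306.2] [ 0.476  -0.2458  0.0225]
scene 0.89 [292.2 290.2] [ 0.6042 -0.0942  0.0225]
scene 0.71 [259.2 373.2] [ 0.6708 -0.3155  0.0225]
scene 0.6 [341.7 227.4] [0.5874 0.1951 0.0225]
tray_grip 0.67 [278.3 153.8] [ 0.4974 -0.1027  0.09  ]
tray_grip 0.33 [277.  212.6] [ 0.5354 -0.1029  0.09  ]
[ 0.5523 -0.1017  0.1481]
d cm [ 10.8279 -28.1313   5.8934] rv [-0.0005 -0.0066  0.019 ] open 0.0564 [ 0.5523 -0.1017  0.1481] [-179.9773   -0.3768 -178.9131] F [ 0.2462  0.0593 -0.4097]
```

```bash
python3 -m pendant '[[[1.3,-3.6,0,0,0,0,85],[1.3,-3.6,0,0,0,0,85],[1.3,-3.6,0,0,0,0,85],[1.3,-3.6,0,0,-0.006,0.01,85],[1.3,-3.6,0,0,0,0,85]]]' |sed -n 2,5p;python3 -m pendant '[[[1.3,-3.6,0.8,0,0,0,85],[1.3,-3.3,1,0,0,0,85],[1.3,-2.5,1,0,0,0,85],[0.3,-0.5,1,0,0,0,85],[0,0,0,0,0,0,85]]]' |sed -n 2,5p; python3 w.py w10 pot cap; python3 g.py 0.449 -0.386 0.011 180;  python3 - <<'E'
from h import *
im=cv2.imread('pics/w10.png')
C=cam('wrist')
# white cap near predicted spot
u=proj(C,[.449,-.386,.045]);print(u)
m=(im.min(2)>110).astype(np.uint8);cv2.imwrite('pics/w10c.png',im[int(max(u[1]-110,0)):int(u[1]+110),int(u[0]-150):int(u[0]+150)])
E
```

```text
ee_pos: [0.4912, -0.2822, 0.147]
tcp_rot: [179.9, -0.0, -178.8]
wrist_force: [1.2, -0.3, -0.7]
opening: 0.073
ee_pos: [0.4455, -0.3931, 0.1069]
tcp_rot: [-180.0, 0.0, -179.2]
wrist_force: [-0.1, 0.8, -0.4]
opening: 0.0727
lens_cap 0.80 [349.8 279.3] [ 0.5052 -0.3295  0.    ]
[ 0.4476 -0.3915  0.1097]
d cm [-0.1203  0.5685  9.8694] rv [-0.002   0.0027  0.0173] open 0.0724 [ 0.4476 -0.3915  0.1097] [-179.8815    0.1549 -179.0059] F [0.4044 0.1257 0.2083]
[286.7533 234.325 ]
```

View pics/w10.png

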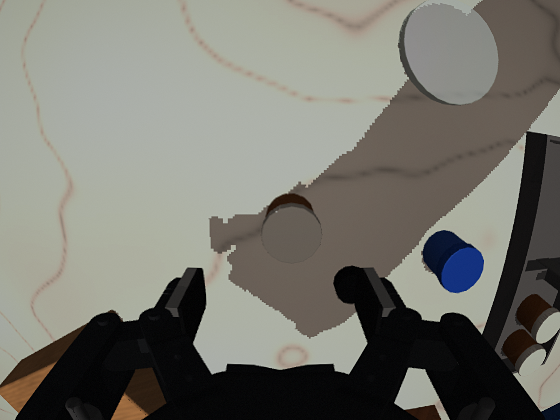

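```bash
python3 -m pendant '[[[-0.2,0.6,2.5,0,0.003,0.017,85],[0,0,2.5,0,0,0,85],[0,0,2,0,0,0,85],[0,0,0,0,0,0,85],[0,0,0,0,0,0,85]]]' |sed -n 2,5p; python3 g.py 0.449 -0.385 0.011 180
```

```text
ee_pos: [0.4563, -0.3807, 0.0441]
tcp_rot: [-179.6, 0.4, -179.5]
wrist_force: [0.2, 0.7, 1.5]
opening: 0.0723
d cm [ 0.7552 -0.4043  3.309 ] rv [-0.007   0.0073  0.0086] open 0.0723 [ 0.4563 -0.3807  0.0441] [-179.5959    0.417  -179.5074] F [0.213  0.7011 1.4632]
```

```bash
python3 -m pendant '[[[0.7,-0.4,1.3,-0.007,0.007,0.008,85],[0,0,1.6,0,0,0,85],[0.2,0,0.4,0,0,0,85],[0,0,0,0,0,0,85],[0,0,0,0,0,0,85]]]' |sed -n 2,5p;  python3 g.py 0.449 -0.385 0.011 180
```

```text
ee_pos: [0.4498, -0.3852, 0.0154]
tcp_rot: [-179.8, 0.3, -179.8]
wrist_force: [-0.4, -0.2, -0.1]
opening: 0.0725
d cm [0.0812 0.0195 0.435 ] rv [-0.0035  0.0046  0.0032] open 0.0725 [ 0.4498 -0.3852  0.0154] [-179.7996    0.2652 -179.8158] F [-0.4194 -0.2493 -0.0618]
```

```bash
python3 -m pendant '[[[0,0,0.4,0,0,0,85],[0,0,0,0,0,0,20],[0,0,0,0,0,0,20],[0,0,0,0,0,0,20],[0,0,0,0,0,0,20]]]' |sed -n 2,5p; python3 -m pendant '[[[0,0,0,0,0,0,20],[0,0,0,0,0,0,20],[0,0,0,0,0,0,20]]]' |sed -n 2,5p; python3 -m pendant '[[[0,0,-3,0,0,0,20],[0,0,-3,0,0,0,20],[0,0,-3.5,0,0,0,20],[0,0,0,0,0,0,20]]]' |sed -n 2,5p; python3 g.py 0.391 -0.1055 0.11 181
```

```text
ee_pos: [0.4508, -0.3866, 0.0144]
tcp_rot: [-179.6, 0.4, -179.9]
wrist_force: [-0.2, -0.1, -0.6]
opening: 0.0409
ee_pos: [0.4508, -0.3866, 0.0146]
tcp_rot: [-179.6, 0.5, -179.9]
wrist_force: [-0.3, 0.1, -0.5]
opening: 0.0409
ee_pos: [0.4483, -0.3844, 0.1099]
tcp_rot: [-179.9, 0.1, -179.9]
wrist_force: [0.8, -1.1, 0.4]
opening: 0.041
d cm [ 5.6581 27.9077 -0.0751] rv [-0.0018  0.0026 -0.0149] open 0.0410 [ 0.4483 -0.3844  0.1099] [-179.9008    0.1478 -179.8508] F [ 0.7613 -1.0511  0.4426]
```

```bash
python3 -m pendant '[[[0.8,3.7,-0.2,0,0,0,20],[0.8,3.7,0,0,0,0,20],[0.8,3.7,0,0,0,0,20],[0.8,3.7,0,0,0,-0.015,20],[0.8,3.7,0,0,0,0,20]]]' |sed -n 2,5p;python3 -m pendant '[[[0.8,3.7,0,0,0,0,20],[0.8,3.3,0,0,0,0,20],[0.4,2,0,0,0,0,20],[0,0.5,0,0,0,0,20],[0,0,0,0,0,0,20]]]' |sed -n 2,5p;  python3 w.py w11 grip; python3 d.py|grep tray; python3 g.py 0.391 -0.1055 0.06 181
```

```text
ee_pos: [0.4078, -0.2, 0.1101]
tcp_rot: [-179.8, 0.3, -179.4]
wrist_force: [0.2, 0.7, -0.3]
opening: 0.0407
ee_pos: [0.3832, -0.0962, 0.1096]
tcp_rot: [-179.8, 0.4, -179.1]
wrist_force: [-0.1, -0.0, -1.0]
opening: 0.0413
[ 0.3835 -0.0974  0.1095]
tray_grip top 0.83 [312.4 237.2] [ 0.4943 -0.1056  0.09  ]
tray_grip scn 0.59 [253.4 252.9] [ 0.4947 -0.1016  0.09  ]
tray_floor scn 0.61 [254.3 278.4] [ 0.4949 -0.1008  0.004 ]
d cm [-0.7381 -0.8158  4.9461] rv [-0.0033  0.0064 -0.0043] open 0.0409 [ 0.3832 -0.0973  0.1094] [-179.8099    0.3689 -179.2484] F [-0.5453 -0.3733 -0.7718]
```

```bash
python3 -m pendant '[[[-1.1,-0.9,0,0,0.006,-0.004,20],[0,0,2.8,0,0,0,20],[0,0,2.5,0,0,0,20],[0,0,1,0,0,0,20],[0,0,0,0,0,0,20]]]' |sed -n 2,5p;python3 g.py 0.394 -0.106 0.019 181
```

```text
ee_pos: [0.3961, -0.107, 0.0461]
tcp_rot: [-179.7, 0.2, -179.0]
wrist_force: [0.2, -0.3, 0.0]
opening: 0.0411
d cm [0.2144 0.1178 2.7045] rv [-0.0044  0.0039 -0.    ] open 0.0411 [ 0.3961 -0.107   0.0461] [-179.7499    0.2237 -178.9998] F [ 0.2174 -0.3208  0.011 ]
```

```bash
python3 -m pendant '[[[0.2,0.1,1.3,0,0,0,20],[0,0,1.1,0,0,0,20],[0,0,0.3,0,0,0,20],[0,0,0,0,0,0,20],[0,0,0,0,0,0,20]]]' |sed -n 2,5p;python3 g.py 0.394 -0.106 0.019 181
```

```text
ee_pos: [0.395, -0.1063, 0.0209]
tcp_rot: [-179.7, 0.3, -179.0]
wrist_force: [0.0, 0.3, -0.1]
opening: 0.0409
d cm [0.1044 0.0335 0.1933] rv [-0.0049  0.0057  0.0002] open 0.0409 [ 0.395  -0.1063  0.0209] [-179.7209    0.3266 -178.9896] F [ 0.0422  0.2746 -0.0923]
```

```bash
python3 -m pendant '[[[0.1,0,0.25,0,0,0,20],[0,0,0,0,0,0,66],[0,0,0,0,0,0,66],[0,0,0,0,0,0,66],[0,0,0,0,0,0,66]]]' |sed -n 2,5p;python3 -m pendant '[[[0,0,-2,0,0,0,66],[0,0,-3.5,0,0,0,66],[0,0,-3.5,0,0,0,66],[0,0,-3.5,0,0,0,66],[0,0,-4,0,0,0,66]]]' |sed -n 2,5p;python3 -m pendant '[[[0,0,-2,0,0,-0.12,80],[0,0,-1,0,0,-0.12,80],[0,0,0,0,0,-0.12,80],[0,0,0,0,0,-0.12,80],[0,0,0,0,0,-0.12,80]]]' |sed -n 2,5p;python3 -m pendant '[[[0,0,0,0,0,-0.12,80],[0,0,0,0,0,-0.12,80],[0,0,0,0,0,-0.12,80],[0,0,0,0,0,-0.12,80],[0,0,0,0,0,-0.12,80]]]' |sed -n 2,5p;python3 -m pendant '[[[0,0,0,0,0,-0.12,80],[0,0,0,0,0,-0.12,80],[0,0,0,0,0,-0.12,80],[0,0,0,0,0,0,80]]]' |sed -n 2,5p; python3 w.py w12 grip; python3 g.py 0.497 -0.1035 0.15 271
```

```text
ee_pos: [0.3957, -0.1068, 0.0211]
tcp_rot: [-179.7, 0.6, -179.0]
wrist_force: [0.4, 0.4, -0.1]
opening: 0.0564
ee_pos: [0.3896, -0.1047, 0.1842]
tcp_rot: [-179.9, -0.2, -179.0]
wrist_force: [1.1, -1.3, 0.3]
opening: 0.0565
ee_pos: [0.3927, -0.1054, 0.2275]
tcp_rot: [-179.3, 0.3, -143.5]
wrist_force: [0.4, 1.0, -0.4]
opening: 0.0681
ee_pos: [0.3932, -0.1055, 0.2291]
tcp_rot: [-179.1, -0.1, -107.7]
wrist_force: [0.1, -0.3, 0.0]
opening: 0.0685
ee_pos: [0.3933, -0.1055, 0.2298]
tcp_rot: [-179.2, -0.5, -85.9]
wrist_force: [0.2, 0.1, 0.7]
opening: 0.0683
tray_grip 0.82 [172.  193.2] [ 0.4952 -0.107   0.09  ]
[ 0.3933 -0.1055  0.2298]
d cm [  0.3734 -10.2446   8.1352] rv [-0.0151 -0.0079  0.0445] open 0.0685 [ 0.3933 -0.1055  0.2298] [-179.1465   -0.4737  -86.4527] F [-0.3628  0.4108  0.2962]
```

View pics/w12.png

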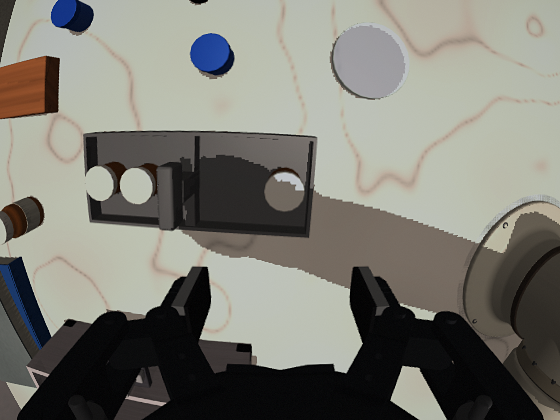

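```bash
python3 -m pendant '[[[0.1,-3.6,1,-0.015,-0.008,0.04,80],[0.1,-3.6,2.5,0,0,0,80],[0.1,-3,2.5,0,0,0,80],[0,-0.8,2,0,0,0,80],[0,0,0,0,0,0,80]]]' |sed -n 2,5p; python3 w.py w13 grip; python3 d.py|grep tray_grip; python3 g.py 0.497 -0.104 0.071 271
```

```text
ee_pos: [0.5089, -0.1057, 0.1522]
tcp_rot: [-179.4, -0.1, -90.2]
wrist_force: [-1.0, -0.0, -0.2]
opening: 0.0685
tray_grip 0.85 [296.5 232.3] [ 0.4974 -0.1051  0.09  ]
[ 0.5082 -0.1059  0.156 ]
tray_grip scn 0.73 [254.9 251.8] [ 0.4952 -0.0963  0.09  ]
d cm [-0.2405  1.3158  8.5369] rv [-0.0152 -0.0036 -0.0177] open 0.0686 [ 0.5089 -0.1061  0.1566] [-179.1266   -0.2004  -90.0169] F [0.354  0.3376 0.4151]
```

```bash
python3 -m pendant '[[[-0.2,1.3,1,-0.015,-0.003,-0.017,80],[0,0,2.5,0,0,0,80],[0,0,2.5,0,0,0,80],[0,0,1.2,0,0,0,80],[0,0,0,0,0,0,80]]]' |sed -n 2,5p; python3 w.py w14 grip; python3 g.py 0.497 -0.1045 0.071 271
```

```text
ee_pos: [0.4966, -0.1043, 0.0834]
tcp_rot: [-179.8, -0.1, -89.0]
wrist_force: [0.3, 0.2, 0.3]
opening: 0.0685
tray_grip 0.65 [275.4 280.4] [ 0.498  -0.1051  0.09  ]
tray_grip 0.53 [276.3 225.1] [ 0.4979 -0.1331  0.09  ]
[ 0.4975 -0.1045  0.0857]
d cm [-0.0058  0.0603  1.469 ] rv [-0.0057 -0.0019  0.0002] open 0.0682 [ 0.4975 -0.1045  0.0857] [-179.6713   -0.1112  -88.9878] F [0.0615 0.1157 0.3513]
```

```bash
python3 -m pendant '[[[0,0,1.5,0,0,0,80],[0,0,0.3,0,0,0,80],[0,0,0,0,0,0,0],[0,0,0,0,0,0,0],[0,0,0,0,0,0,0]]]' 90|sed -n 2,5p;python3 -m pendant '[[[0,0,0,0,0,0,0],[0,0,0,0,0,0,0],[0,0,0,0,0,0,0],[0,0,0,0,0,0,0],[0,0,0,0,0,0,0]]]' |sed -n 2,5p; python3 g.py 0.497 -0.1045 0.071 271
```

```text
ee_pos: [0.5005, -0.1051, 0.0736]
tcp_rot: [-179.3, -0.2, -89.0]
wrist_force: [0.6, -0.1, -0.2]
opening: 0.0323
ee_pos: [0.5007, -0.1053, 0.0755]
tcp_rot: [-179.2, -0.2, -89.0]
wrist_force: [0.1, 0.5, -1.3]
opening: 0.0146
d cm [-0.0864  0.377   0.4402] rv [-0.0138 -0.004   0.    ] open 0.0146 [ 0.5007 -0.1053  0.0755] [-179.2117   -0.2317  -89.0004] F [ 0.0978  0.5091 -1.2919]
```

```bash
python3 -m pendant '[[[0,0,-0.6,0,0,0,0],[0,0,-1,0,0,0,0],[0,0,0,0,0,0,0]]]' |sed -n 2,5p
python3 - <<'E'
from h import *
T,a=snap('top');S,b=snap('scene')
A=cv2.resize(a[100:280,110:250],None,fx=2.85,fy=2.85,interpolation=cv2.INTER_CUBIC)   # 399x513
B=cv2.resize(b[105:255,270:420],None,fx=2.66,fy=2.66,interpolation=cv2.INTER_CUBIC)
B=cv2.copyMakeBorder(B,0,A.shape[0]-B.shape[0],0,0,cv2.BORDER_CONSTANT)
im=np.hstack([A,B]);im=cv2.convertScaleAbs(im,alpha=1.3,beta=15);cv2.imwrite('pics/case.png',im[:,:,::-1]);print(im.shape,A.shape)
cv2.imwrite('pics/top1.png',a[:,:,::-1]);cv2.imwrite('pics/scene1.png',b[:,:,::-1])
E
```

```text
ee_pos: [0.4998, -0.105, 0.0916]
tcp_rot: [-179.3, -0.2, -89.0]
wrist_force: [1.2, 0.4, -3.7]
opening: 0.015
(513, 798, 3) (513, 399, 3)
```

View pics/case.png

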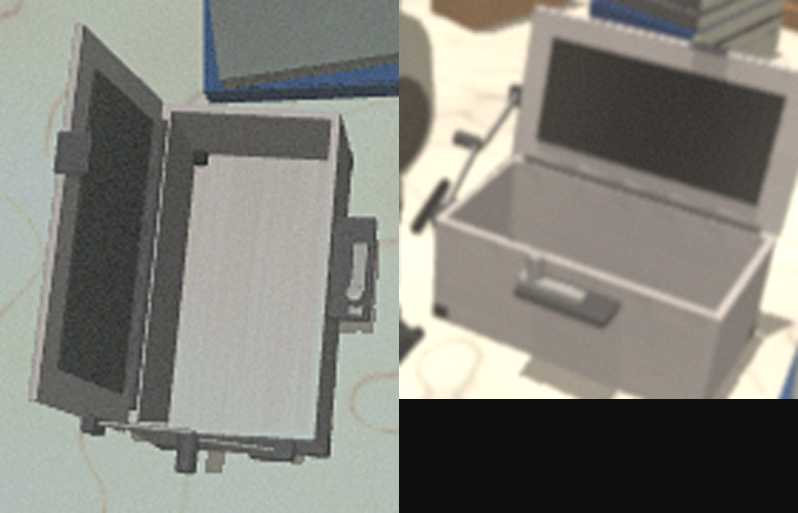

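```bash
cat > casefit.py <<'E'
from h import *
T=cam('top');S=cam('scene')
obs=[(T,(110+165/2.85,100+109/2.85),(158,85)),(T,(110+341/2.85,100+115/2.85),(158,-85)),(T,(110+321/2.85,100+449/2.85),(-158,-85)),
(S,(270+(434-399)/2.66,105+221/2.66),(-158,-85)),(S,(270+(719-399)/2.66,105+313/2.66),(158,-85)),(S,(270+(773-399)/2.66,105+237/2.66),(158,85)),(S,(270+(520-399)/2.66,105+158/2.66),(-158,85))]
P=np.array([atz(C,u,.13)[:2] for C,u,_ in obs]);Q=np.array([q for *_,q in obs])/1e3
from scipy.optimize import least_squares
def f(p):
    c,s=np.cos(p[2]),np.sin(p[2]); return (Q@np.array([[c,s],[-s,c]])+p[:2]-P).ravel()
r=least_squares(f,[.58,.215,0],loss='soft_l1',f_scale=.004); print(r.x,np.degrees(r.x[2]));print(r.fun.reshape(-1,2)*1e3)
E
python3 casefit.py; python3 d.py|grep -A3 -E 'bolt|knee|case'
```

```text
[0.5736 0.2202 0.0388] 2.2257540209048488
[[  2.4226   2.5519]
 [  0.5474   1.3225]
 [  4.9074   5.6849]
 [ -5.3886  -0.0742]
 [  1.9855 -11.8222]
 [ -0.3963  -0.6745]
 [-16.4937  -2.5496]]
case top 0.95 [202.2 206.5] [0.5727 0.2152 0.    ]
case scn 0.93 [343.5 229.5] [0.5849 0.2165 0.    ]
   tri [ 0.5784  0.2194 -0.0062]
lid_hinge top 0.83 [159.9 188.7] [0.5824 0.3105 0.13  ]
lid_hinge scn 0.66 [356.8 175.3] [0.5619 0.317  0.13  ]
--
stay_knee top 0.53 [174.6 255.7] [0.4035 0.2387 0.17  ]
stay_knee scn 0.65 [295.4 156.8] [0.3912 0.2422 0.17  ]
   tri [0.3998 0.2348 0.1767]
bolt_knob top 0.64 [233.4 204.5] [0.5543 0.1098 0.139 ]
bolt_knob scn 0.61 [321.  202.5] [0.5527 0.1172 0.139 ]
   tri [0.5546 0.1102 0.1433]
```

```bash
cat > ov.py <<'E'
from h import *
import sys
x,y,yaw=map(float,sys.argv[1:4]);out=sys.argv[4]
M=R.from_euler('z',yaw,degrees=True)
def W(p): return M.apply(np.array(p)/1e3)+[x,y,0]
def box(a,b,z): return [(a,b,z),(a,-b,z),(-a,-b,z),(-a,b,z)]
ims=[]
for c,f,(x0,y0,w,h),s in(('top','top1',(110,100,140,180),2.85),('scene','scene1',(270,105,150,150),2.66)):
    C=cam(c);im=cv2.imread(f'pics/{f}.png')[y0:y0+h,x0:x0+w];im=cv2.resize(im,None,fx=s,fy=s,interpolation=cv2.INTER_CUBIC);im=cv2.convertScaleAbs(im,alpha=1.3,beta=15)
    for B,col in((box(158,85,130),(0,0,255)),(box(150,77,130),(0,200,0)),(box(150,77,8),(255,0,255)),(box(158,85,0),(255,128,0))):
        pts=np.array([(proj(C,W(p))-[x0,y0]+.5)*s for p in B]);cv2.polylines(im,[np.int32(pts*16)],True,col,1,cv2.LINE_AA,4)
    ims.append(cv2.copyMakeBorder(im,0,513-im.shape[0],0,0,cv2.BORDER_CONSTANT))
cv2.imwrite(f'pics/{out}.png',np.hstack(ims))
E
python3 ov.py 0.576 0.220 2.2 ov1
```

```text
(no output)
```

View pics/ov1.png

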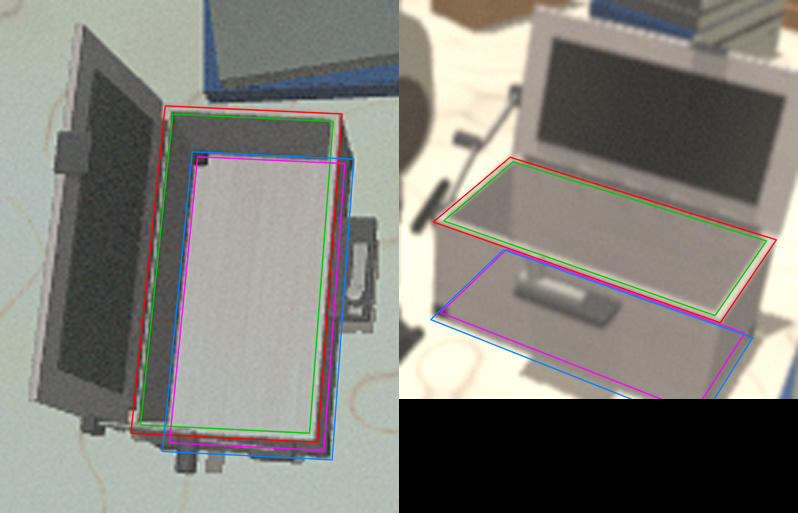

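```bash
for i in 1; do python3 -m pendant '[[[0,0,-1.5,0,0,0,0],[0,0,-2.2,0,0,0,0],[0,0,-2.5,0,0,0,0],[0,0,-2.5,0,0,0,0],[0,0,-2.5,0,0,0,0]]]' |sed -n 2,5p;python3 -m pendant '[[[0,0,-2.5,0,0,0,0],[0,0,-2.5,0,0,0,0],[0,0,-1.5,0,0,0,0],[0,0,-0.7,0,0,0,0],[0,0,0,0,0,0,0]]]' |sed -n 2,5p; done
python3 - <<'E'
from h import *
bot.camera('top')
E
python3 g.py 0.575 -0.105 0.26 272.2; python3 d.py | grep -A1 tray_
```

```text
ee_pos: [0.4948, -0.1039, 0.1989]
tcp_rot: [179.9, -0.0, -89.0]
wrist_force: [0.7, 0.0, -3.7]
opening: 0.0147
ee_pos: [0.4958, -0.1041, 0.2801]
tcp_rot: [-179.7, -0.1, -89.0]
wrist_force: [0.2, -0.2, -6.0]
opening: 0.0151
d cm [ 0.2302 -7.9143  1.9664] rv [-0.005  -0.002  -0.0209] open 0.0151 [ 0.4957 -0.104   0.2793] [-179.7118   -0.1142  -88.995 ] F [-0.4634 -0.1994 -5.0634]
tray_grip scn 0.91 [251.9 183.6] [0.2988 0.1473 0.09  ]
tray_floor scn 0.97 [251.9 210.8] [0.3107 0.1289 0.004 ]
case top 0.87 [200.2 209.1] [0.5644 0.22   0.    ]
```

```bash
python3 -m pendant '[[[0,-1.5,0,0,0,-0.02,0],[-0.5,-2.2,0,0,0,0,0],[-1,-2.2,0,0,0,0,0],[-1.5,-1.7,0,0,0,0,0],[-2,-0.8,0,0,0,0,0]]]' |sed -n 2,5p;python3 -m pendant '[[[-2.5,0,0,0,0,0,0],[-2.5,0,0,0,0,0,0],[-2.5,0,0,0,0,0,0],[-2,0,0,0,0,0,0],[-1,0,0,0,0,0,0]]]' |sed -n 2,5p;python3 g.py 0.575 0.221 0.26 272.2
```

```text
ee_pos: [0.5791, -0.0529, 0.2798]
tcp_rot: [-179.7, -0.2, -88.1]
wrist_force: [0.3, -0.1, -5.1]
opening: 0.0144
ee_pos: [0.5778, 0.0578, 0.2766]
tcp_rot: [-179.9, -0.2, -88.1]
wrist_force: [0.2, -0.8, -5.0]
opening: 0.0144
d cm [-16.324   -0.2479   1.6179] rv [-0.0018 -0.0029 -0.006 ] open 0.0144 [0.5778 0.0578 0.2766] [-179.8974   -0.1643  -88.1444] F [ 0.2185 -0.8008 -5.0202]
```

```bash
python3 -m pendant '[[[-2,0,0,0,0,0,0],[-2.5,0,0,0,0,0,0],[-2.5,0,0,0,0,-0.006,0],[-2.5,0,0,0,0,0,0],[-2.5,0,0,0,0,0,0]]]' |sed -n 2,5p;python3 -m pendant '[[[-2.2,0,0,0,0,0,0],[-1.5,0,0,0,0,0,0],[-0.8,0,0,0,0,0,0],[0,0,0,0,0,0,0],[0,0,0,0,0,0,0]]]' |sed -n 2,5p;python3 g.py 0.575 0.221 0.26 272.2
python3 - <<'E'
from h import *
T,a=snap('top');S,b=snap('scene')
A=cv2.resize(a[90:290,100:260],None,fx=2.4,fy=2.4,interpolation=cv2.INTER_CUBIC);B=cv2.resize(b[60:260,240:440],None,fx=2,fy=2)
B=cv2.copyMakeBorder(B,0,80,0,0,cv2.BORDER_CONSTANT)
cv2.imwrite('pics/over.png',cv2.convertScaleAbs(np.hstack([A,B]),alpha=1.3,beta=15)[:,:,::-1])
E
```

```text
ee_pos: [0.5737, 0.1796, 0.276]
tcp_rot: [-179.9, -0.3, -88.0]
wrist_force: [0.3, 0.0, -4.3]
opening: 0.0148
ee_pos: [0.5719, 0.2299, 0.2747]
tcp_rot: [-180.0, -0.3, -87.7]
wrist_force: [-0.1, -1.0, -4.4]
opening: 0.0148
d cm [ 0.8903 -0.2778  1.4707] rv [-0.0006 -0.0049  0.0012] open 0.0148 [0.5719 0.2299 0.2747] [-179.9645   -0.2797  -87.7315] F [-0.0838 -1.0365 -4.408 ]
```

View pics/over.png

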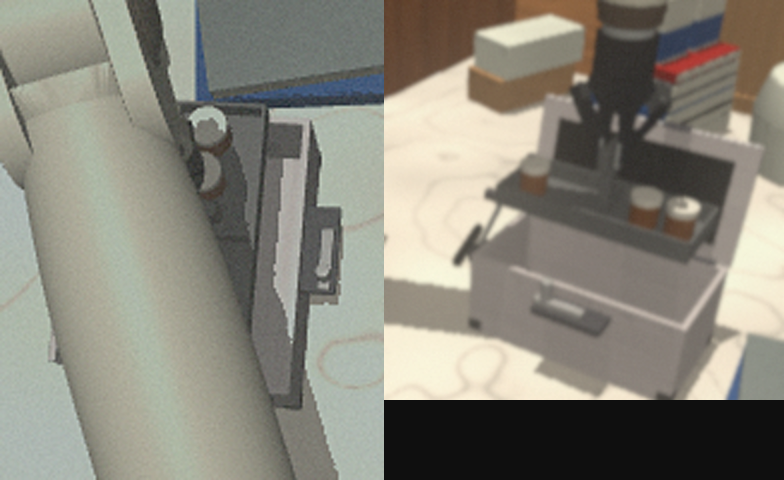

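Run:
```python
from h import *
T=cam('top');S=cam('scene');o=bot.get_obs()['ee_pos'];z=o[2]-.0755+.03
M=R.from_euler('z',2.2,degrees=True)
for C,u,q in((T,(100+267/2.4,90+102/2.4),(.138,-.056,0)),(T,(100+252/2.4,90+405/2.4),(-.138,-.056,0)),(S,(240+(717-384)/2,60+207/2),(.138,.056,0)),(S,(240+(486-384)/2,60+193/2),(-.138,-.056,0)),(S,(240+(690-384)/2,60+247/2),(.138,-.056,0))):
    p=atz(C,u,z); print(p,p-M.apply(q)-o)
```

```text
[0.7139 0.1752 0.2293] [ 0.0019 -0.0033 -0.0455]
[0.3959 0.1528 0.2293] [-0.0403 -0.0152 -0.0455]
[0.705  0.2888 0.2293] [-0.0027 -0.0017 -0.0455]
[0.4389 0.1412 0.2293] [ 0.0027 -0.0268 -0.0455]
[0.714  0.1719 0.2293] [ 0.002  -0.0067 -0.0455]
```

```bash
python3 -m pendant '[[[0.75,-0.3,0.5,0,-0.004,0,0],[0,0,1.5,0,0,0,0],[0,0,2,0,0,0,0],[0,0,2,0,0,0,0],[0,0,1,0,0,0,0]]]' |sed -n 2,5p;python3 g.py 0.5745 0.222 0.085 272.2
```

```text
ee_pos: [0.5784, 0.2147, 0.2051]
tcp_rot: [-179.6, 0.0, -88.1]
wrist_force: [-0.4, -0.3, -4.7]
opening: 0.0147
d cm [-0.736   0.4582 12.0091] rv [-0.0077  0.0008 -0.0057] open 0.0147 [0.5784 0.2147 0.2051] [-179.5573    0.0463  -88.1243] F [-0.3649 -0.2947 -4.6653]
```

```bash
python3 -m pendant '[[[-0.7,0.5,0,-0.007,0,-0.006,0],[-0.1,0.2,1.5,0,0,0,0],[-0.1,0.1,1.5,0,0,0,0],[-0.1,0.1,1.5,0,0,0,0],[0,0,0,0,0,0,0]]]' |sed -n 2,5p;python3 g.py 0.5745 0.222 0.085 272.2
```

```text
ee_pos: [0.5682, 0.2193, 0.1577]
tcp_rot: [179.9, 0.0, -88.1]
wrist_force: [0.1, 0.1, -5.3]
opening: 0.0147
d cm [-0.242  -0.6608  7.2718] rv [ 0.0024  0.0003 -0.0046] open 0.0147 [0.5682 0.2193 0.1577] [179.8633   0.0174 -88.0655] F [ 0.1482  0.0944 -5.3156]
```

```bash
python3 -m pendant '[[[-0.2,-0.6,1,0,0,-0.004,0],[-0.1,0,1.5,0,0,0,0],[-0.1,0.1,1.5,0,0,0,0],[0,0,0.7,0,0,0,0],[0,0,0,0,0,0,0]]]' |sed -n 2,5p;python3 g.py 0.5745 0.222 0.085 272.2
```

```text
ee_pos: [0.5764, 0.223, 0.1131]
tcp_rot: [-179.8, 0.1, -87.9]
wrist_force: [-0.1, 0.3, -4.1]
opening: 0.0148
d cm [0.099  0.1977 2.8103] rv [-0.0032  0.0025 -0.0011] open 0.0148 [0.5764 0.223  0.1131] [-179.8194    0.1418  -87.8638] F [-0.0885  0.287  -4.0925]
```

```bash
python3 -m pendant '[[[0.1,0.2,1,0,0,0,0],[0,0,0.9,0,0,0,0],[0,0,0.4,0,0,0,0],[0,0,0,0,0,0,0]]]' |sed -n 2,5p;python3 -m pendant '[[[0,0,0.3,0,0,0,0],[0,0,0.2,0,0,0,0],[0,0,0.2,0,0,0,0],[0,0,0,0,0,0,0]]]' |sed -n 2,5p;python3 g.py 0.5745 0.222 0.083 272.2
```

```text
ee_pos: [0.5758, 0.2219, 0.0903]
tcp_rot: [-179.7, 0.2, -87.9]
wrist_force: [-0.5, -0.7, -5.1]
opening: 0.0146
ee_pos: [0.5763, 0.2221, 0.0836]
tcp_rot: [-179.6, 0.2, -87.9]
wrist_force: [-0.2, 0.0, -4.2]
opening: 0.0143
d cm [0.004  0.1761 0.0553] rv [-0.007   0.0038 -0.0011] open 0.0143 [0.5763 0.2221 0.0836] [-179.5979    0.2167  -87.8642] F [-0.2475  0.029  -4.1684]
```

```bash
python3 -m pendant '[[[0,0,0.2,0,0,0,0],[0,0,0.1,0,0,0,0],[0,0,0,0,0,0,0]]]' |sed -n 2,5p;python3 -m pendant '[[[0,0,0.15,0,0,0,0],[0,0,0.1,0,0,0,0],[0,0,0,0,0,0,0]]]' |sed -n 2,5p
```

```text
ee_pos: [0.5766, 0.2227, 0.0837]
tcp_rot: [-179.4, 0.3, -87.8]
wrist_force: [-1.2, -1.2, -3.8]
opening: 0.0146
ee_pos: [0.5769, 0.2231, 0.0835]
tcp_rot: [-179.3, 0.4, -87.8]
wrist_force: [-0.9, -1.7, -1.6]
opening: 0.0149
```

```bash
python3 -m pendant '[[[0,0,0.2,0,0,0,0],[0,0,0.1,0,0,0,0],[0,0,0,0,0,0,60],[0,0,0,0,0,0,60],[0,0,0,0,0,0,60]]]' |sed -n 2,5p;python3 -m pendant '[[[0,0,0,0,0,0,60],[0,0,-1.5,0,0,0,60],[0,0,-2.5,0,0,0,60],[0,0,-3.5,0,0,0,60],[0,0,-3.5,0,0,0,60]]]' |sed -n 2,5p;python3 -m pendant '[[[0,0,-3.5,0,0,0,60],[0,0,-3.5,0,0,0,60],[0,0,-2.5,0,0,0,30],[0,0,0,0,0,0,0],[0,0,0,0,0,0,0]]]' |sed -n 2,5p; python3 w.py w15 grip knee bolt; python3 g.py 0.41 0.24 0.25 272.2
```

```text
ee_pos: [0.5781, 0.2243, 0.0839]
tcp_rot: [-179.0, 0.5, -87.8]
wrist_force: [-0.2, -0.1, -0.2]
opening: 0.0501
ee_pos: [0.5736, 0.2222, 0.1873]
tcp_rot: [-179.8, 0.3, -87.8]
wrist_force: [2.2, -0.1, 0.7]
opening: 0.0511
ee_pos: [0.5744, 0.2221, 0.2944]
tcp_rot: [-179.2, 0.5, -87.8]
wrist_force: [0.1, 0.2, -0.8]
opening: 0.0157
tray_grip 0.67 [281.6 184. ] [0.5743 0.2225 0.09  ]
stay_knee 0.80 [463.2 228.5] [0.396 0.238 0.17 ]
bolt_knob 0.93 [306.8  78.1] [0.5557 0.1124 0.139 ]
[0.5736 0.2218 0.292 ]
d cm [-2.4144 16.3205  4.0503] rv [-0.0106  0.0082 -0.    ] open -0.0005 [0.5736 0.2218 0.292 ] [-179.3948    0.4674  -87.7999] F [ 0.4493 -0.3371  0.0097]
```

View pics/w15.png

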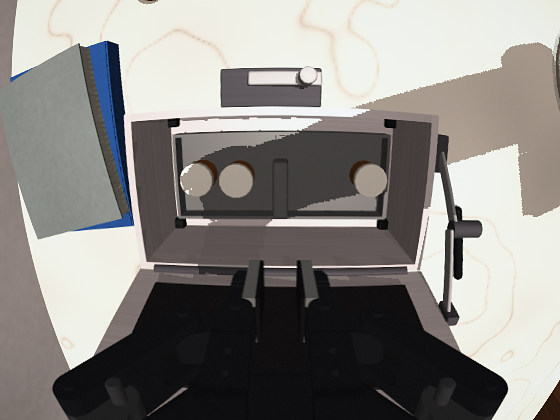

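```bash
python3 -m pendant '[[[-0.2,3.5,0,0,0.004,0,0],[-0.2,3.5,0,0,0.004,0,0],[-0.2,3.5,0,0,0,0,0],[-0.2,3.5,0,0,0,0,0],[-0.2,3,0,0,0,0,0]]]' |sed -n 2,5p;python3 -m pendant '[[[0,1.5,1,0,0,0,0],[0,0,2.5,0,0,0,0],[0,0,2.5,0,0,0,0],[0,0,0,0,0,0,0],[0,0,0,0,0,0,0]]]' |sed -n 2,5p; python3 w.py w16 knee; python3 d.py|grep -A3 knee; python3 g.py 0.391 0.238 0.19 272.2
```

```text
ee_pos: [0.4008, 0.224, 0.2761]
tcp_rot: [179.5, -0.5, -88.1]
wrist_force: [-0.7, -0.2, -0.1]
opening: 0.0005
ee_pos: [0.3765, 0.2217, 0.2111]
tcp_rot: [179.3, -0.6, -87.8]
wrist_force: [-0.8, 0.3, 1.1]
opening: 0.0
stay_knee 0.76 [247.9 268.8] [0.3947 0.2394 0.17  ]
[0.3771 0.2219 0.2118]
stay_knee scn 0.72 [157.2 283.8] [ 0.455  -0.3514  0.17  ]
bolt_knob top 0.46 [234.9 201.2] [0.5635 0.1068 0.139 ]
bolt_knob scn 0.61 [321.  201.2] [0.5496 0.1226 0.139 ]
   tri [0.5595 0.1048 0.1529]
d cm [-1.5561 -1.4501  2.1501] rv [ 0.0105 -0.0089 -0.0007] open 0.0001 [0.3773 0.2221 0.2118] [179.4011  -0.5109 -87.8378] F [-0.1659  0.6882  0.1158]
```

```bash
python3 -m pendant '[[[-1.7,-1.45,0,0.01,-0.009,0,0],[0,0,1,0,0,0,0],[0,0,1,0,0,0,0],[0,0,0,0,0,0,0]]]' 60|sed -n 2,5p; python3 g.py 0.391 0.240 0.18 272.2
```

```text
ee_pos: [0.3915, 0.2399, 0.1904]
tcp_rot: [-180.0, 0.0, -87.8]
wrist_force: [-1.0, -0.2, -1.0]
opening: -0.0002
d cm [-0.0119  0.0469  1.0424] rv [-0.0003  0.0004 -0.0008] open -0.0002 [0.3915 0.2399 0.1904] [-179.984     0.0239  -87.8449] F [-0.9582 -0.2133 -0.9612]
```

```bash
python3 -m pendant '[[[0,0,0.6,0,0,0,0],[0,0,0.6,0,0,0,0],[0,0,0.6,0,0,0,0]]]' |sed -n 2,4p;  python3 -m pendant '[[[-0.3,0,0.6,0,0,0,0],[-0.3,0,0.6,0,0,0,0],[-0.2,0,0.6,0,0,0,0]]]' |sed -n 2,4p; python3 g.py 0.391 0.25 0.148 272.2
```

```text
ee_pos: [0.3912, 0.2403, 0.1724]
tcp_rot: [-179.9, 0.2, -87.8]
wrist_force: [-0.0, 5.6, 7.1]
ee_pos: [0.391, 0.2499, 0.1551]
tcp_rot: [-179.8, 0.5, -87.8]
wrist_force: [-2.1, 4.3, 8.5]
d cm [-0.003   0.0028  0.7071] rv [-0.0043  0.0088 -0.0003] open -0.0002 [0.391  0.2499 0.1551] [-179.7532    0.5032  -87.8177] F [-2.1344  4.3191  8.469 ]
```

```bash
python3 -m pendant '[[[-0.1,0,0.5,0,0,0,0],[-0.1,0,0.5,0,0.008,0,0],[0,0,0.3,0,0,0,0]]]' |sed -n 2,4p;  python3 -m pendant '[[[0,0,0,0,0,0,0],[0,0,0.2,0,0,0,0],[0,0,-2.5,0,0,0,0],[0,0,-3,0,0,0,0],[0,0,-3,0,0,0,0]]]' |sed -n 2,4p; python3 w.py w17 knee; python3 d.py|grep -A3 -E 'knee|lid_edge'; python3 g.py 0.38 0.25 0.148 272.2
```

```text
ee_pos: [0.3909, 0.2543, 0.1432]
tcp_rot: [-179.6, 0.4, -87.8]
wrist_force: [-3.3, 2.5, 10.8]
ee_pos: [0.3872, 0.252, 0.2208]
tcp_rot: [179.9, -0.0, -87.7]
wrist_force: [-0.1, 0.3, -0.0]
stay_knee 0.56 [272.4 221.3] [0.3914 0.2412 0.17  ]
[0.3889 0.2531 0.2249]
lid_edge top 0.81 [143.7 170.8] 
lid_edge scn 0.71 [367.2 120.9] 
   tri [0.5749 0.3042 0.3101]
stay_knee top 0.70 [170.3 258.7] [0.3951 0.2484 0.17  ]
stay_knee scn 0.60 [298.5 165. ] [0.4253 0.2053 0.17  ]
   tri [0.3974 0.2547 0.1389]
bolt_knob top 0.59 [238.1 203. ] [0.5594 0.0979 0.139 ]
bolt_knob scn 0.78 [320.4 205.9] [0.5592 0.1026 0.139 ]
d cm [0.2417 0.8055 7.3171] rv [-0.0001  0.0012  0.0014] open 0.0001 [0.3879 0.2526 0.2212] [-179.9953    0.0709  -87.7211] F [-0.5593  0.3749  0.1411]
```

```bash
python3 -m pendant '[[[0,0,-3.5,0,0,0,0],[0,0,-3.5,0,0,0,0],[0,0,-3.5,0,0,0,0],[0,0,-3.5,0,0,0,0],[0,-1,-1,0,0,0,0]]]' |sed -n 2,4p;  python3 -m pendant '[[[-2,-3.3,0,0,0,0,0],[-2,-3.3,0,0,0,0,0],[-2,-3.3,0,0,0,0,0],[-2,-3.3,0,0,0,0,0],[-2,-3,0,0,0,0,0]]]' |sed -n 2,4p;python3 -m pendant '[[[-1.5,-1,0,0,0,0,0],[0,0,0,0,0,0,0]]]' |sed -n 2,4p; python3 g.py 0.565 0.36 0.36 272.2
```

```text
ee_pos: [0.3947, 0.2512, 0.3716]
tcp_rot: [179.5, -0.2, -87.7]
wrist_force: [-0.8, 0.5, 0.5]
ee_pos: [0.5423, 0.3492, 0.3815]
tcp_rot: [-179.8, 0.2, -87.7]
wrist_force: [0.6, 0.4, 0.7]
ee_pos: [0.5563, 0.3678, 0.3753]
tcp_rot: [180.0, 0.0, -87.8]
wrist_force: [0.7, 0.2, -1.6]
d cm [ 0.8133 -0.8358  1.5292] rv [0.0008 0.0004 0.0008] open -0.0000 [0.5563 0.3678 0.3753] [179.9525   0.0257 -87.7557] F [ 0.7288  0.1725 -1.5555]
```

```bash
python3 -m pendant '[[[0.5,0,2.5,0,0,0,0],[0,0,2.5,0,0,0,0],[0,0,2.5,0,0,0,0],[0,0,2.5,0,0,0,0],[0,0,1.2,0,0,0,0]]]' |sed -n 2,4p; python3 -m pendant '[[[0.8,0,0.5,0,0,0,0],[0.8,0,0,0,0,0,0],[0.8,0,0,0,0,0,0],[0.8,0,0,0,0,0,0],[0,0,0,0,0,0,0]]]' |sed -n 2,4p; python3 g.py 0.56 0.32 0.265 272.2
```

```text
ee_pos: [0.5594, 0.3653, 0.2646]
tcp_rot: [-179.7, 0.2, -87.7]
wrist_force: [-0.7, 0.7, -0.7]
ee_pos: [0.5574, 0.3288, 0.2571]
tcp_rot: [-179.9, 0.1, -87.7]
wrist_force: [1.2, 0.1, 0.4]
d cm [ 0.8915 -0.2221 -0.7917] rv [-0.0025  0.0018  0.0021] open -0.0003 [0.5574 0.3288 0.2571] [-179.8565    0.1041  -87.6779] F [1.2102 0.0897 0.3749]
```

```bash
python3 -m pendant '[[[0.6,0,-0.1,0,0,0,0],[0.6,0,-0.1,0,0,0,0],[0.6,0,-0.1,0,0,0,0],[0.6,0,-0.1,0,0,0,0],[0.5,0,0,0,0,0,0]]]' |sed -n 2,4p; python3 -m pendant '[[[0.5,0,0.1,0,0,0,0],[0.5,0,0.1,0,0,0,0],[0.5,0,0.1,0,0,0,0],[0.5,0,0.1,0,0,0,0],[0.5,0,0.1,0,0,0,0]]]' |sed -n 2,4p; python3 g.py 0.56 0.281 0.255 272.2; python3 d.py | grep -A2 lid_edge
```

```text
ee_pos: [0.5591, 0.2996, 0.2635]
tcp_rot: [-179.7, 0.4, -87.6]
wrist_force: [-0.7, 4.8, -2.2]
ee_pos: [0.5602, 0.2725, 0.258]
tcp_rot: [-179.7, 0.5, -87.6]
wrist_force: [0.1, 3.3, -0.8]
d cm [-0.8466 -0.0164  0.3105] rv [-0.0051  0.0083  0.0039] open 0.0001 [0.5602 0.2725 0.258 ] [-179.7041    0.4742  -87.5768] F [ 0.0654  3.3355 -0.7548]
lid_edge top 0.83 [174.1 174.6] 
lid_edge scn 0.80 [354.2 135. ] 
   tri [0.5742 0.2356 0.2952]
stay_knee top 0.28 [198.4 169.5] [0.6323 0.2071 0.17  ]
```

```bash
python3 -m pendant '[[[0.4,0,0.2,0,0.004,0,0],[0.4,0,0.25,0,0,0,0],[0.4,0,0.25,0,0,0,0],[0.4,0,0.25,0,0,0,0],[0.4,0,0.25,0,0,0,0]]]' |sed -n 2,4p; python3 -m pendant '[[[0.35,0,0.3,0,0.004,0,0],[0.35,0,0.3,0,0,0,0],[0.35,0,0.3,0,0,0,0],[0.35,0,0.35,0,0,0,0],[0.35,0,0.35,0,0,0,0]]]' |sed -n 2,4p; python3 g.py 0.56 0.2235 0.2197 272.2; python3 d.py | grep -A2 lid_edge
```

```text
ee_pos: [0.5613, 0.2529, 0.247]
tcp_rot: [-179.5, 0.4, -87.5]
wrist_force: [-1.0, 2.2, 3.4]
ee_pos: [0.5624, 0.2326, 0.2298]
tcp_rot: [-179.5, 0.1, -87.5]
wrist_force: [-0.2, -0.1, 3.7]
d cm [0.9043 0.2832 1.0088] rv [-0.0091  0.0022  0.0044] open -0.0002 [0.5624 0.2326 0.2298] [-179.4796    0.1253  -87.5488] F [-0.2077 -0.1499  3.7045]
lid_edge top 0.76 [195.5 178.6] 
lid_edge scn 0.55 [344.9 155.9] 
   tri [0.5778 0.1911 0.2553]
stay_knee scn 0.51 [342.2 226.4] [0.6618 0.0196 0.17  ]
```

```bash
python3 -m pendant '[[[0.4,0,0.4,-0.008,0,0.004,0],[0.4,0,0.4,0,0,0,0],[0.35,0,0.45,0,0,0,0],[0.35,0,0.45,0,0,0,0],[0.3,0,0.45,0,0,0,0]]]' |sed -n 2,4p; python3 -m pendant '[[[0.3,0,0.45,0,0.004,0,0],[0.25,0,0.45,0,0,0,0],[0.25,0,0.45,0,0,0,0],[0.25,0,0.45,0,0,0,0],[0.25,0,0.45,0,0,0,0]]]' |sed -n 2,4p; python3 g.py 0.56 0.1950 0.17 272.2; python3 d.py | grep -A2 lid_edge
```

```text
ee_pos: [0.5636, 0.2143, 0.209]
tcp_rot: [-179.8, 0.2, -87.8]
wrist_force: [0.1, 0.1, 3.0]
ee_pos: [0.5641, 0.1991, 0.1838]
tcp_rot: [-179.8, -0.0, -87.8]
wrist_force: [0.6, 1.0, 1.1]
d cm [0.3916 0.4302 1.3758] rv [-0.0034 -0.0007 -0.0001] open -0.0004 [0.5641 0.1991 0.1838] [-179.8078   -0.043   -87.8067] F [0.552  0.9509 1.1158]
lid_edge top 0.61 [216.  188.2] 
lid_edge scn 0.58 [336.8 182.8] 
   tri [0.5782 0.1509 0.1931]
stay_knee scn 0.43 [343.  197.6] [0.6079 0.1287 0.17  ]
```

```bash
python3 -m pendant '[[[0.15,0,0.4,0,0,0,0],[0.15,0,0.4,0,0,0,0],[0.1,0,0.4,0,0,0,0],[0.1,0,0.4,0,0,0,0],[0.1,0,0.4,0,0,0,0]]]' |sed -n 2,4p; python3 -m pendant '[[[0.1,0,0.4,0,0.004,0,0],[0.05,0,0.4,0,0,0,0],[0.05,0,0.35,0,0,0,0],[0,0,0.3,0,0,0,0],[0,0,0.3,0,0,0,0]]]' |sed -n 2,4p; python3 g.py 0.56 0.188 0.138 272.2; python3 d.py | grep -A2 lid_edge
```

```text
ee_pos: [0.5648, 0.1924, 0.1644]
tcp_rot: [-179.7, -0.1, -87.8]
wrist_force: [-0.3, -0.5, 3.1]
ee_pos: [0.565, 0.1892, 0.1445]
tcp_rot: [-179.7, -0.4, -87.9]
wrist_force: [0.0, -2.4, 3.1]
d cm [0.0983 0.5091 0.6476] rv [-0.0058 -0.0068 -0.0011] open -0.0000 [0.565  0.1892 0.1445] [-179.6698   -0.3869  -87.8632] F [ 0.0427 -2.4385  3.1018]
lid_edge top 0.78 [223.2 192.1] 
lid_edge scn 0.79 [330.  200.9] 
   tri [0.5774 0.1348 0.1463]
stay_knee top 0.37 [296.9 148.3] [ 0.7125 -0.0436  0.17  ]
```

```bash
python3 -m pendant '[[[0,0,0.2,0,0,0,0],[0,0,0.2,0,0,0,0],[0,0,0.2,0,0,0,0],[0,0,0.15,0,0,0,0]]]' |sed -n 2,4p; python3 -m pendant '[[[0,0,0.15,0,0,0,0],[0,0,0.15,0,0,0,0],[0,0,0.15,0,0,0,0],[0,0,0.15,0,0,0,0]]]' |sed -n 2,4p
```

```text
ee_pos: [0.5653, 0.1889, 0.1379]
tcp_rot: [-179.6, -0.4, -87.9]
wrist_force: [-3.6, -1.8, 21.2]
ee_pos: [0.5653, 0.189, 0.138]
tcp_rot: [-179.3, -0.3, -87.9]
wrist_force: [-3.8, -2.5, 11.4]
```

```bash
python3 -m pendant '[[[0,0,-2,0,0,0,0],[0,0,-3,0,0,0,0],[0,0,-3,0,0,0,0],[2.7,1.8,0,0,0,0,0],[2.7,1.8,0,0,0,0,0]]]' |sed -n 2,4p; python3 -m pendant '[[[2.7,1.8,0,0,0,0,0],[0,0,0,0,0,0,0]]]'|sed -n 2,4p; python3 w.py w20 bolt; python3 d.py|grep -A3 -E 'lid_e|bolt'; python3 g.py 0.513 0.1085 0.134 272.2
```

```text
ee_pos: [0.5315, 0.1368, 0.2185]
tcp_rot: [-179.4, -0.2, -87.6]
wrist_force: [0.0, -0.4, -0.5]
ee_pos: [0.5128, 0.1059, 0.2196]
tcp_rot: [-179.3, -0.2, -87.6]
wrist_force: [-0.9, 0.1, 0.3]
bolt_knob 0.73 [222.4 225.3] [0.5551 0.1098 0.139 ]
[0.5145 0.1082 0.2192]
lid_edge scn 0.96 [332.2 201.9] 
bolt_knob scn 0.57 [356.4 174.6] [0.565  0.3053 0.139 ]
bolt_knob scn 0.52 [321.  207.6] [0.5643 0.0968 0.139 ]
d cm [-0.001   0.2703  8.4811] rv [-0.0122 -0.0035  0.0045] open 0.0002 [0.5147 0.1089 0.2188] [-179.3028   -0.2009  -87.5429] F [ 0.0926 -0.0639  0.6891]
```

```bash
python3 -m pendant '[[[0,0.3,2,-0.012,0,0,0],[0,0,2.5,0,0,0,0],[0,0,2.5,0,0,0,0],[0,0,1.3,0,0,0,0],[0,0,0,0,0,0,0]]]' |sed -n 2,4p; python3 w.py w21 bolt; python3 g.py 0.513 0.1085 0.134 272.2
```

```text
ee_pos: [0.5128, 0.1086, 0.1343]
tcp_rot: [-179.8, -0.2, -87.5]
wrist_force: [0.0, 0.5, 0.1]
bolt_knob 0.76 [193.5 277.5] [0.5545 0.11   0.139 ]
bolt_knob 0.56 [216.6 312.2] [0.5438 0.1298 0.139 ]
[0.5137 0.1088 0.1369]
d cm [0.028  0.0687 0.2894] rv [-0.0063 -0.0023  0.0044] open -0.0002 [0.5137 0.1088 0.1369] [-179.6371   -0.1346  -87.5488] F [0.2927 1.1949 1.0483]
```

```bash
python3 -m pendant '[[[0,-1,0.2,0,0,0,0],[0,-1,0,0,0,0,0],[0,-0.8,0,0,0,0,0],[0,-0.8,0,0,0,0,0]]]' |sed -n 2,4p; python3 -m pendant '[[[0,-0.6,0,0,0,0,0],[0,-0.6,0,0,0,0,0],[0,-0.6,0,0,0,0,0]]]' |sed -n 2,4p; python3 g.py 0.57 0.1105 0.134 272.2
```

```text
ee_pos: [0.5531, 0.1109, 0.14]
tcp_rot: [-179.3, -0.1, -87.5]
wrist_force: [-3.1, -0.7, -1.0]
ee_pos: [0.568, 0.1115, 0.1404]
tcp_rot: [180.0, -0.1, -87.5]
wrist_force: [-53.2, -0.7, 21.0]
d cm [ 0.1051 -0.1931  0.6388] rv [ 0.0006 -0.0012  0.0051] open 0.0000 [0.568  0.1115 0.1404] [179.9647  -0.0659 -87.5079] F [-53.1814  -0.7053  20.9646]
```

```bash
python3 -m pendant '[[[0,0.3,0,0,0,0,0],[0,1.5,0,0,0,0,0],[0,1,-1,0,0,0,0],[0,0,-3,0,0,0,0],[0,0,-3.5,0,0,0,0]]]' |sed -n 2,4p; python3 -m pendant '[[[0,1,-2.5,0,0,0,0],[0,1,-3,0,0,0,0],[1,1,-3.5,0,0,0,0],[2,1,-3.5,0,0,0,0],[0,0,0,0,0,0,0]]]' |sed -n 2,4p; python3 w.py w22 bolt; python3 d.py|grep -A3 -E 'lid_e|bolt'
python3 - <<'E'
from h import *
T,a=snap('top');S,b=snap('scene');w=cv2.imread('pics/w22.png')
A=cv2.resize(a[60:340,90:450],(360,280));B=cv2.resize(b[90:400,120:450],(330,310))
w=cv2.resize(w,(440,330))
c=np.zeros((600,800,3),np.uint8);c[:330,:440]=w;c[:310,445:775]=B[:,:,::-1];c[315:595,440:800]=A[:,:,::-1]
k=cv2.resize(b[170:240,290:370],None,fx=3.2,fy=3.2,interpolation=cv2.INTER_CUBIC);c[340:340+k.shape[0],:k.shape[1]]=k[:,:,::-1]
cv2.imwrite('pics/final.png',cv2.convertScaleAbs(c,alpha=1.25,beta=10))
E
```

```text
ee_pos: [0.5365, 0.1098, 0.2112]
tcp_rot: [179.0, -0.2, -87.5]
wrist_force: [1.4, 0.0, -0.1]
ee_pos: [0.4988, 0.0787, 0.3529]
tcp_rot: [179.9, -0.1, -87.4]
wrist_force: [0.6, -0.8, 0.4]
bolt_knob 0.63 [205.9 208.5] [0.5818 0.1111 0.139 ]
[0.4999 0.0801 0.3476]
lid_edge scn 0.57 [331.  202.3] 
bolt_knob scn 0.50 [331.3 211.1] [0.5935 0.0987 0.139 ]
```

View pics/final.png

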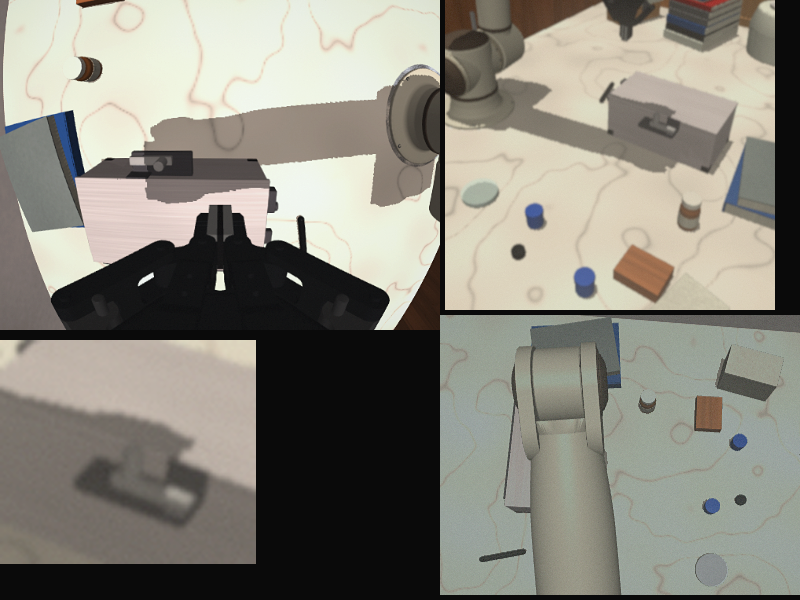

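```bash
python3 -c "
from workcell import bot
o=bot.get_obs();print(o['time'],o['ee_pos'],o['wrist_force']);print(bot.job_done())"
```

```text
63.3 [0.49939007 0.08041587 0.34453829] [ 1.41244639 -0.34749386  0.5105619 ]
the job is handed in; nothing more can be done
None
```

I finished the job and handed it in at 63 s. The order was: three amber pots stood upright in the tray, tray carried level into the case and set flat, stay broken at the knee, lid lowered, bolt slid home.

**Last checks:**
- **Pots and tray:** the last wrist view before the lid closed showed all three pots upright in the tray. The tray released at the height expected for lying flat on the case floor.
- **Stay:** its knee was pressed down to about 139 mm above the counter, which I put at about 0.45 rad, past the 0.30 at which it breaks.
- **Lid:** it stopped at z = 0.138 m, the height of a shut lid, and the force rose to about 21 N there. The final picture shows it shut.
- **Bolt:** the knob moved about 27 mm, from x = 0.555 to 0.582 m, and then met a hard stop. That fits fully home, but I did not see the end of travel directly.
- **Other things on the counter:** the lens cap, pill bottle, slide box, dish, marker and the two blue look-alike pots are where they were in the final picture.

**What was off:**
- Pushing the bolt against its stop briefly reached about 53 N at the wrist, through the closed fingertips. That is under the 120 N wrist limit. I took the 40 N limit to apply to the arm and gripper body, not the fingertips.
- The final scene-camera reading of the knob was about 12 mm away from the wrist camera's in both x and y. I trusted the wrist camera.

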